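# Make the seam-sensor check station ready

### The job

Make the check station ready: lift each rod that hangs on the rack up and off its peg and slide it down past the spring plunger, fully home, into the post holder with the same colour; and stand the window cell upright in the middle of the yellow square with its clear faces squarely across the light path (one facing the lamp, one the receiver). When all that is done press the green button on the pendant; if the cell gets knocked, put it back. Do not press the red button, and leave the carton, spray can and spanner where they are.

Things in the scene. Friction and masses are not known exactly. Their poses are not given: they have to be found in the camera images.
- rod_red_tab (a point): Centre of the flat red grip tab on top of the red rod (176 mm long, 0.2 kg); None if this rod is absent. Tab 10 mm thick along x, 34 wide along y, 54 tall; this point is 149 mm above the foot, z up the rod. Under the tab is an eye through the head along x, 18 mm wide, 24 tall, then the round shank, 16 mm across. Starts hung by the eye on any one peg, tab underside on it. Home in a holder its top is 191 mm up.
- rod_red_foot (a point): Centre of the lower end of the red rod; None if absent. The foot tapers from 10 mm across at the end to 16 mm at 9 mm up; a groove (12 mm across) lies 16 to 24 mm up.
- holder_red_floor (a point): Centre of the bore's floor in the red-topped post holder, 15 mm above the table, where a rod's foot rests when home. Fixed blue column 50 x 50 mm, 85 tall, 70 mm base plate, top rim red. Upright bore 18 mm square, mouth 70 mm above this point with a funnel 29 mm wide, 8 deep. x: the side where the plunger sticks out (58 mm from the axis, 35 mm up). The rod fits at any turn about its axis.
- plunger_red (a joint): Side spring plunger of the red holder, m pushed outward: 0 with an empty bore, about 0.0025 riding on the shank, about 0.001 in the rod's groove when home. Its spring presses with 4 to 6 N; pushing a rod past it takes about 5 to 12 N downward.
- rod_yellow_tab (a point): Centre of the flat yellow grip tab on top of the yellow rod (176 mm long, 0.2 kg); None if this rod is absent. Tab 10 mm thick along x, 34 wide along y, 54 tall; this point is 149 mm above the foot, z up the rod. Under the tab is an eye through the head along x, 18 mm wide, 24 tall, then the round shank, 16 mm across. Starts hung by the eye on any one peg, tab underside on it. Home in a holder its top is 191 mm up.
- rod_yellow_foot (a point): Centre of the lower end of the yellow rod; None if absent. The foot tapers from 10 mm across at the end to 16 mm at 9 mm up; a groove (12 mm across) lies 16 to 24 mm up.
- holder_yellow_floor (a point): Centre of the bore's floor in the yellow-topped post holder, 15 mm above the table, where a rod's foot rests when home. Fixed blue column 50 x 50 mm, 85 tall, 70 mm base plate, top rim yellow. Upright bore 18 mm square, mouth 70 mm above this point with a funnel 29 mm wide, 8 deep. x: the side where the plunger sticks out (58 mm from the axis, 35 mm up). The rod fits at any turn about its axis.
- plunger_yellow (a joint): Side spring plunger of the yellow holder, m pushed outward: 0 with an empty bore, about 0.0025 riding on the shank, about 0.001 in the rod's groove when home. Its spring presses with 4 to 6 N; pushing a rod past it takes about 5 to 12 N downward.
- rod_white_tab (a point): Centre of the flat white grip tab on top of the white rod (176 mm long, 0.2 kg); None if this rod is absent. Tab 10 mm thick along x, 34 wide along y, 54 tall; this point is 149 mm above the foot, z up the rod. Under the tab is an eye through the head along x, 18 mm wide, 24 tall, then the round shank, 16 mm across. Starts hung by the eye on any one peg, tab underside on it. Home in a holder its top is 191 mm up.
- rod_white_foot (a point): Centre of the lower end of the white rod; None if absent. The foot tapers from 10 mm across at the end to 16 mm at 9 mm up; a groove (12 mm across) lies 16 to 24 mm up.
- holder_white_floor (a point): Centre of the bore's floor in the white-topped post holder, 15 mm above the table, where a rod's foot rests when home. Fixed blue column 50 x 50 mm, 85 tall, 70 mm base plate, top rim white. Upright bore 18 mm square, mouth 70 mm above this point with a funnel 29 mm wide, 8 deep. x: the side where the plunger sticks out (58 mm from the axis, 35 mm up). The rod fits at any turn about its axis.
- plunger_white (a joint): Side spring plunger of the white holder, m pushed outward: 0 with an empty bore, about 0.0025 riding on the shank, about 0.001 in the rod's groove when home. Its spring presses with 4 to 6 N; pushing a rod past it takes about 5 to 12 N downward.
- peg0 (a point): Point on top of a rack peg where a tab rests, 190 mm above the table. Pegs: 6 mm round, level, along x, 80 mm apart; the free end, 28 mm towards -x, turns up 6 mm; the rack's bar (16 mm round, top 5 mm above this point) is 28 mm towards +x. To free a rod raise it about 12 mm (over 6, under 18), then draw it 45 mm or more towards -x.
- peg1 (a point): Point on top of a rack peg where a tab rests, 190 mm above the table. Pegs: 6 mm round, level, along x, 80 mm apart; the free end, 28 mm towards -x, turns up 6 mm; the rack's bar (16 mm round, top 5 mm above this point) is 28 mm towards +x. To free a rod raise it about 12 mm (over 6, under 18), then draw it 45 mm or more towards -x.
- peg2 (a point): Point on top of a rack peg where a tab rests, 190 mm above the table. Pegs: 6 mm round, level, along x, 80 mm apart; the free end, 28 mm towards -x, turns up 6 mm; the rack's bar (16 mm round, top 5 mm above this point) is 28 mm towards +x. To free a rod raise it about 12 mm (over 6, under 18), then draw it 45 mm or more towards -x.
- cell_center (a point): Centre of the loose window cell, 54 x 54 x 62 mm tall, 0.3 kg, weighted base, upright on the table (this point 31 mm up): black top, bottom and two black sides (towards y and -y), two clear faces (towards x and -x); the white stripe on its top runs along x, from clear face to clear face.
- beam (a point): Point on the light path half-way between lamp and receiver, 31 mm above the middle of the yellow outlined square (59 mm inside) on the table. x runs along the light path from lamp (red lens) to receiver, z up. Lamp and receiver: fixed grey boxes 50 x 50 x 48 mm, inner faces 80 mm from this point.
- green_top (a point): Centre of the top of the green push button (28 mm across) on the black teach pendant (fixed, 150 x 220 x 36 mm, lying flat), about 58 mm above the table; pressed straight down.
- green (a joint): Travel of the green button, m: 0 out, 0.006 fully in (5 N); springs back; it counts from 0.004.
- estop_top (a point): Centre of the top of the red emergency-stop button (32 mm across) on the same pendant, 156 mm from the green one.
- estop (a joint): Travel of the red button, m: 0 out, 0.006 in. Not to be pressed.
- carton: Cardboard box 80 x 110 x 70 mm, a bystander; origin under its centre.
- spray: Upright spray can, 60 mm across, 110 mm tall, a bystander; origin under its centre.
- spanner: Spanner 170 mm long lying along its x, a bystander; origin on its underside, near its middle.
Mind the look-alikes: they are no part of the job. What is shaped like the part that bears rod_white_tab but black or orange is not meant. Several things look just like the part that bears cell_center: the one meant starts farthest to the robot's left.

How it is judged:
By the outcome, as a careful person would: the job done as asked, in the order asked, and still so for the second after the job is handed in, with the robot touching nothing.
Of rod_red, rod_yellow, rod_white only 2 to 3 are there at a start; the rules pass over those that are not, and their reading is None.
At some moment in a run one of cell may be knocked a few centimetres aside while the robot is not near it.
It also fails if it takes over 210 s, if anything falls off the work surface, if the arm or the gripper's body presses on something with over 40 N, if the wrist force passes 120 N, or if a joint passes its speed limit or range.

### The arm

A 7-joint arm with a two-finger parallel gripper is mounted at the origin on the work surface. World frame = base frame: x ahead of the robot, y to its left, z up, the work surface at z = 0. Lengths are in m, angles in rad, forces in N, time in s.
With the tool pointing down it reaches from about 0.425 to 0.875 m from the base axis. Payload 4.7 kg.
Tool frame: the origin (TCP) lies at the very end of the fingers, on their centre line; the grasp point (between the pads) lies behind it (ctrl.tcp_to_grasp is the y of the grasp point in the tool frame, in m); y points along the fingers, x is the direction in which the jaws open and shut, and the axes are right-handed (so a half turn about y gives the same grasp; the last joint's range is limited). The gripper opens to 87 mm and grips with 3 to 60 N. Pads are 19 mm wide; open, the fingers measure 117 mm over their backs; the gripper's body (75 mm by 190 mm) begins 51 mm behind the grasp point.
Start: joints at [-1.237, 0.321, -0.07, 1.45, 0.023, 1.371, -0.057], TCP at [0.204, 0.617, 0.223] pointing down, gripper open.
Joint ranges: [-2.86, 2.86], [-0.3, 2.09], [-1.38, 1.24], [0.06, 2.45], [-1.56, 4.7], [0.09, 2.05], [-2.69, 2.69]. Speed limits (rad/s): [2.57, 2.57, 3.14, 3.14, 3.14, 3.14, 3.14].

### API

Orientations are given as a rotation vector (axis times angle).
In Python, from bench import ctrl, get_image, workorder gives the robot as it stands.
- The arm moves only by the tool drive_tool, never from a script. Its argument "increments" is text: rows parted by semicolons, each of 5 numbers parted by spaces: the shift along the tool's x, y, z in mm, then the turn about the tool's y in degrees, then the closure in counts, from 0 (fully open) to 255 (shut). In form: tx ty tz yaw fingers; .... A call has 1 to 20 rows; each row shifts and turns the commanded pose from where the row before left it, along the tool's axes as they then stand; what a row does not reach is not made up. A row lasts 1/8 s, in which the tool goes at most 62.5 mm and 10.7 degrees, less where a joint would pass 70% of its speed; a pose out of reach is approached as far as the arm can. A call is refused whole if a number of a shift passes 62.5 or a number of a turn 10.7, either way. A call with a gripper value outside its range is refused whole. The fingers move at their own pace and stop on an object; "squeeze" is the grip in N (left out, the last holds). Time passes only in rows, so rows that do not move let the fingers close. It gives the time, the measured TCP pose, the force and the opening at its end, in the units of the state.
- ctrl.get_state(): the state, without advancing time (a new reading comes with each control period).
- get_image(name): name is "scene" or "top" or "wrist"; returns a dict with "img" (420x560x3 uint8, red, green, blue), "mtx" (3x3 intrinsics, pixels), "camera_from_world" (4x4, takes a point from world to camera coordinates). Camera axes: x right, y up, looking along -z (the intrinsics and any distortion apply to the point x, -y, -z); pixel columns grow to the right and rows downward; lengths in m; the calibration is good to about 2 mm. A picture is of the moment at which its call begins. There is no depth.
- workorder.close_job(): hands the job in, once; it reports no verdict.
The state is a dict: "time": time; "joint_positions": joint angles; "qd": joint speeds; "joint_torque": joint torques, N m; "position": TCP position; "tool_rot": TCP orientation; "ft_force": force on the tool from outside, world axes, zero at the start; "torque": the same for the moment, N m; "grip_width": opening from 0.0 (shut) to 1.0 (fully open).
Only numpy, scipy, OpenCV 4.12 (cv2) and the standard library are available. Lean on these libraries where they do the work, as an engineer would, in place of code of your own. Each camera call takes 0.05 s, during which the arm holds its last target.

## Working session

There is one attempt and no reset: what is moved stays moved. The work goes in short steps, Python scripts to look and compute and a tool call to move; the robot and the scene stay as the last step left them, time stands still between calls to the robot, and variables do not carry over. Pictures are saved under pics/ and viewed, and the job is handed in when it is done.

Besides the shell and the picture viewer there is one more tool, called after "Request:" as a command line: name --argument value ..., lists and objects as JSON in quotes. drive_tool: Moves the arm, as the interface text tells. Its arguments: {"type":"object","properties":{"increments":{"type":"string"},"squeeze":{"type":"number"}},"required":["increments"]}

```bash
mkdir -p pics; ls; python3 - <<'E'
from bench import ctrl,get_image
import cv2
s=ctrl.get_state();print({k:s[k] for k in('time','position','tool_rot','grip_width','ft_force')},ctrl.tcp_to_grasp)
for n in('scene','top','wrist'):
    r=get_image(n);cv2.imwrite(f'pics/{n}0.png',r['img'][:,:,::-1]);print(n,r['mtx'].tolist(),r['camera_from_world'].round(4).tolist(),[k for k in r])
E
```

```text
pics
{'time': 0.0, 'position': array([0.20423633, 0.61649088, 0.2214602 ]), 'tool_rot': array([-1.34493889, -0.96941682,  0.97186404]), 'grip_width': 1.0001748545035316, 'ft_force': array([ 0.00713699, -0.21180962, -0.89113581])} -0.0187
scene [[462.4380505777959, 0.0, 283.276772179632], [0.0, 462.4380505777959, 206.46179632295124], [0.0, 0.0, 1.0]] [[-0.004, 1.0, -0.0049, -0.0187], [-0.6481, 0.0011, 0.7616, 0.2624], [0.7616, 0.0062, 0.648, -1.7311], [0.0, 0.0, 0.0, 1.0]] ['img', 'mtx', 'camera_from_world']
top [[469.4760613577245, 0.0, 275.39817273771956], [0.0, 469.4760613577245, 204.80569845355265], [0.0, 0.0, 1.0]] [[0.0127, -0.9999, 0.0044, 0.0358], [0.9777, 0.0133, 0.2095, -0.5784], [-0.2095, 0.0017, 0.9778, -1.3605], [0.0, 0.0, 0.0, 1.0]] ['img', 'mtx', 'camera_from_world']
wrist [[324.58856142031055, 0.0, 275.03646312913344], [0.0, 324.58856142031055, 206.72789801793917], [0.0, 0.0, 1.0]] [[0.3151, 0.9491, -0.0017, -0.6498], [-0.9089, 0.3013, -0.2882, 0.0339], [-0.273, 0.0923, 0.9576, -0.3906], [0.0, 0.0, 0.0, 1.0]] ['img', 'mtx', 'camera_from_world']
```

View pics/scene0.png

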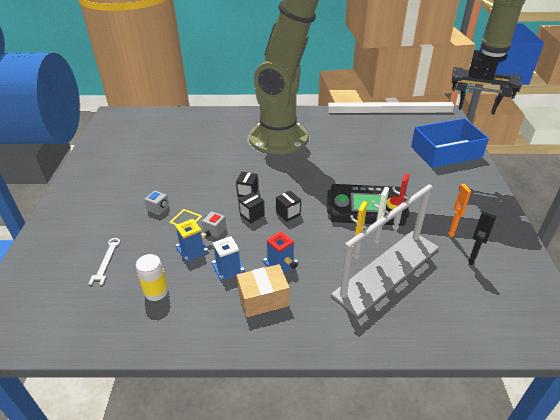

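View pics/top0.png

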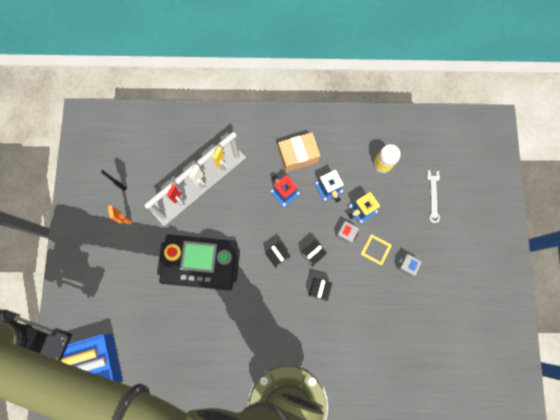

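View pics/wrist0.png

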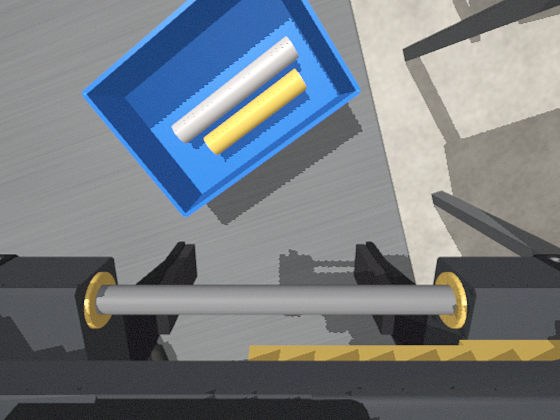

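```bash
cat > h.py <<'E'
from bench import ctrl,get_image
import cv2,numpy as np
from scipy.spatial.transform import Rotation as R
def snap(n,f=None):
    r=get_image(n)
    if f: cv2.imwrite('pics/'+f,r['img'][:,:,::-1])
    return r
def ray(r,u,v):
    M=r['camera_from_world'];K=r['mtx'];d=np.linalg.inv(K)@[u,v,1];d=np.array([d[0],-d[1],-d[2]])
    return -M[:3,:3].T@M[:3,3], M[:3,:3].T@d
def pz(r,u,v,z):
    c,d=ray(r,u,v);return c+d*(z-c[2])/d[2]
def proj(r,p):
    M=r['camera_from_world'];q=M[:3,:3]@np.asarray(p)+M[:3,3];q=r['mtx']@np.array([q[0],-q[1],-q[2]]);return q[:2]/q[2]
def tri(obs):
    A=0;b=0
    for r,u,v in obs:
        c,d=ray(r,u,v);d=d/np.linalg.norm(d);P=np.eye(3)-np.outer(d,d);A=A+P;b=b+P@c
    return np.linalg.solve(A,b)
def crop(r,f,x0,y0,x1,y1,k):
    im=cv2.resize(r['img'][y0:y1,x0:x1,::-1],None,fx=k,fy=k,interpolation=cv2.INTER_CUBIC)
    for x in range((x0//10+1)*10,x1,10):
        cv2.line(im,((x-x0)*k,0),((x-x0)*k,6),(0,255,0),1)
        if x%20==0: cv2.putText(im,str(x),((x-x0)*k,16),0,.35,(0,255,0))
    for y in range((y0//10+1)*10,y1,10):
        cv2.line(im,(0,(y-y0)*k),(6,(y-y0)*k),(0,255,0),1)
        if y%20==0: cv2.putText(im,str(y),(8,(y-y0)*k+4),0,.35,(0,255,0))
    cv2.imwrite('pics/'+f,im)
def toolmove(p,yawcmd=None):
    s=ctrl.get_state();Rm=R.from_rotvec(s['tool_rot']).as_matrix()
    return Rm.T@(np.asarray(p)-s['position'])*1000
E
python3 - <<'E'
from h import *
print(R.from_rotvec(ctrl.get_state()['tool_rot']).as_matrix().round(3))
t=snap('top');s=snap('scene')
crop(t,'t1.png',140,120,250,230,7);crop(t,'t2.png',260,120,430,310,4);crop(t,'t2b.png',260,160,390,260,6)
crop(s,'s1.png',330,165,510,320,4);crop(s,'s2.png',140,160,320,310,4)
E
```

```text
[[ 0.314 -0.    -0.949]
 [ 0.949 -0.001  0.314]
 [-0.002 -1.    -0.   ]]
```

View pics/t1.png

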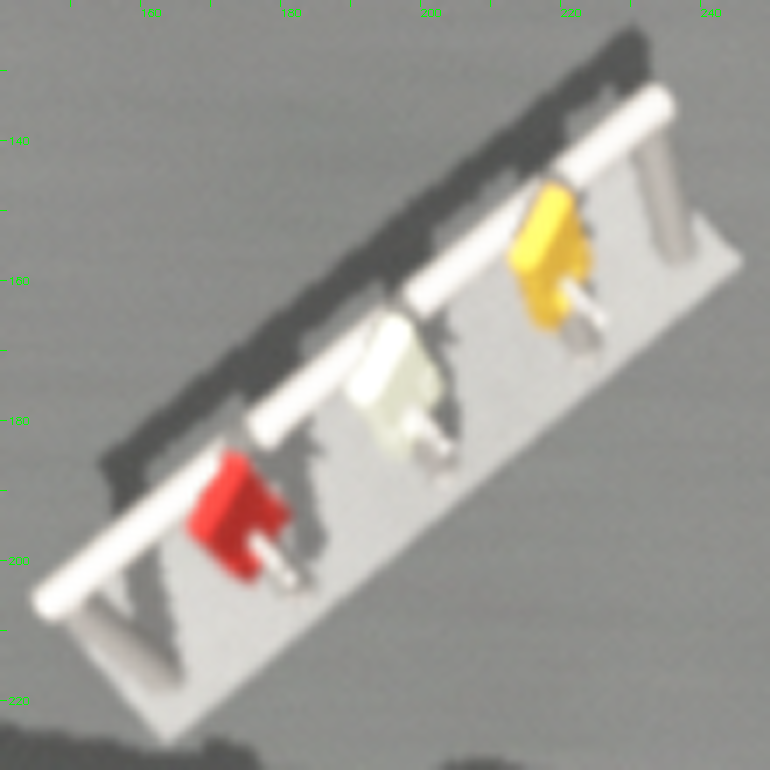

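View pics/t2.png

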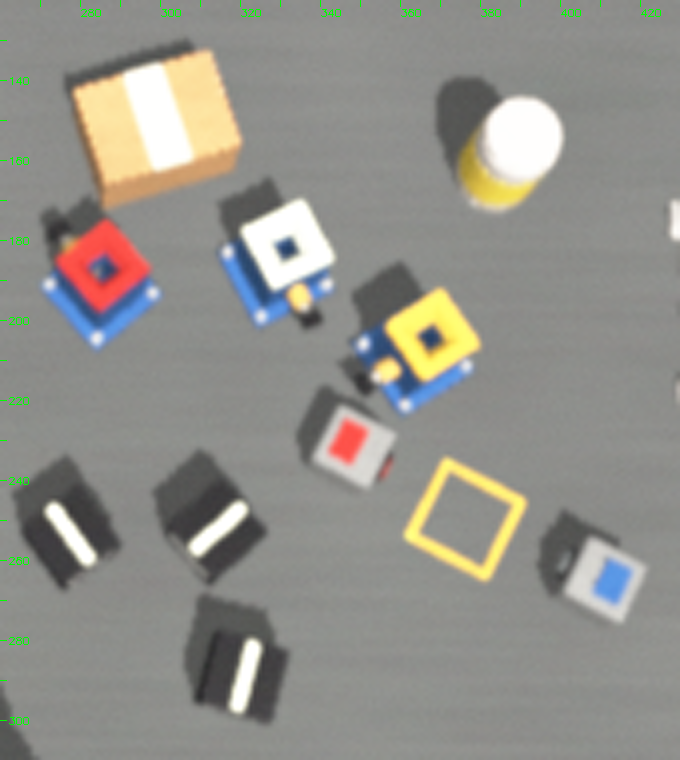

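View pics/s1.png

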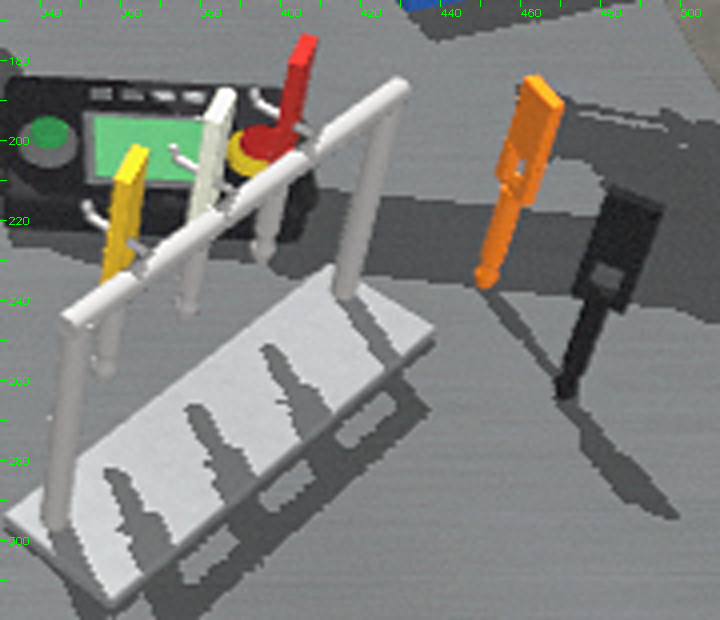

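View pics/s2.png

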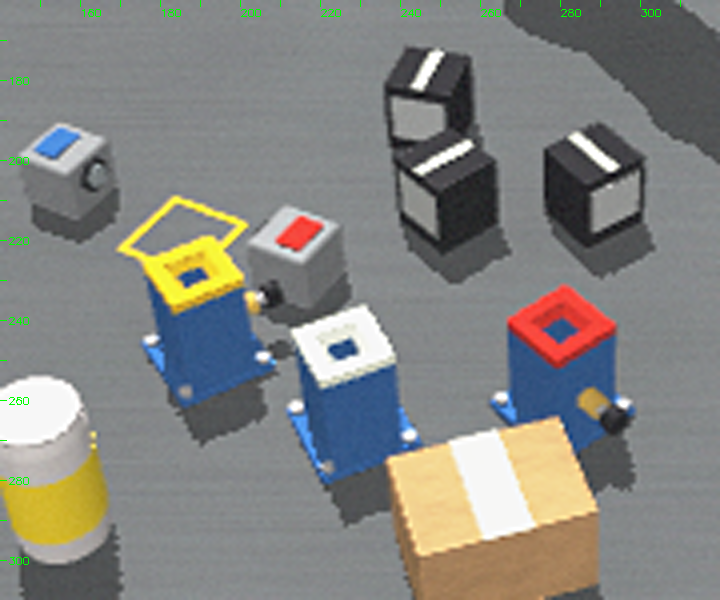

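```bash
python3 - <<'E'
from h import *
t=snap('top');s=snap('scene')
T=lambda u,v,z:pz(t,u,v,z).round(3)
def T1(u,v,z): return T(140+u/7-.5,120+v/7-.5,z)
def T2(u,v,z): return T(260+u/4-.5,120+v/4-.5,z)
a,b=T1(50,600,.19),T1(655,105,.19);print('bar',a,b,np.degrees(np.arctan2(*(b-a)[[1,0]])))
a,b=T1(170,740,.006),T1(742,262,.006);print('base',a,b,np.degrees(np.arctan2(*(b-a)[[1,0]])))
for n,p in dict(y=(541,228),w=(380,358),r=(215,488)).items(): print('tab',n,T1(*p,.244))
for n,p in dict(r=(103,267),w=(287,246),y=(432,336)).items(): print('holder',n,T2(*p,.085))
print('plung r',T2(67,243,.05),'w',T2(302,300,.05),'y',T2(384,371,.05))
for n,p in dict(target=(71,533),b=(217,528),c=(245,676)).items(): print('cell',n,T2(*p,.062))
print('stripe',T2(51,508,.062),T2(90,560,.062))
for p in [(447,460),(525,502),(486,577),(407,536)]: print('sq',T2(*p,0))
print('lamp',T2(348,440,.048),'rec',T2(613,580,.048))
print('green',T(224,257.5,.058),'estop',T(172.5,252.5,.06))
print('carton',T2(160,120,.07),'spray',T2(522,137,.11),'orange',T(117,215,.0),'black',T(125,188,0))
E
```

```text
bar [0.544 0.397 0.19 ] [0.753 0.166 0.19 ] -47.862405226111754
base [0.52  0.39  0.006] [0.746 0.141 0.006] -47.772156776890945
tab y [0.682 0.203 0.244]
tab w [0.629 0.263 0.244]
tab r [0.577 0.323 0.244]
holder r [0.63  0.015 0.085]
holder w [ 0.648 -0.124  0.085]
holder y [ 0.581 -0.231  0.085]
plung r [0.658 0.042 0.05 ] w [ 0.615 -0.139  0.05 ] y [ 0.56  -0.201  0.05 ]
cell target [0.433 0.036 0.062]
cell b [ 0.438 -0.072  0.062]
cell c [ 0.33  -0.092  0.062]
stripe [0.451 0.051 0.062] [0.413 0.022 0.062]
sq [ 0.5   -0.257  0.   ]
sq [ 0.468 -0.317  0.   ]
sq [ 0.41  -0.284  0.   ]
sq [ 0.441 -0.224  0.   ]
lamp [ 0.507 -0.173  0.048] rec [ 0.404 -0.368  0.048]
green [0.417 0.194 0.058] estop [0.429 0.346 0.06 ]
carton [ 0.752 -0.029  0.07 ] spray [ 0.729 -0.298  0.11 ] orange [0.551 0.541 0.   ] black [0.639 0.522 0.   ]
```

```bash
python3 - <<'E'
from h import *
w=snap('wrist');M=w['camera_from_world'];c=-M[:3,:3].T@M[:3,3]
s=ctrl.get_state();Rm=R.from_rotvec(s['tool_rot']).as_matrix()
print('cam in tool',Rm.T@(c-s['position']),'look',Rm.T@(-M[2,:3]),'right',Rm.T@M[0,:3])
print(toolmove([.60,.235,.36]))
E
```

```text
cam in tool [ 0.00072465 -0.16109144  0.0796812 ] look [-3.58184231e-04  9.57598084e-01 -2.88107238e-01] right [ 9.99999686e-01  1.39420220e-04 -7.79833175e-04]
[-238.27153846 -137.50606053 -495.66718787]
```

Request:
drive_tool --increments "0 -50 0 0 0; 0 -50 0 0 0; -20 -4 -51.5 0 0; -20 -4 -51.5 0 0; -20 -4 -51.5 0 0; -20 -4 -51.5 0 0; -20 -4 -51.5 0 0; -20 -4 -51.5 0 0; -20 -4 -51.5 0 0; -20 -4 -51.5 0 0; -20 -4 -51.5 0 0; -20 -4 -51.5 0 0; 0 0 0 6 0; 0 0 0 6 0; 0 0 0 0 0"

```text
time: 2.28
position: [0.6304, 0.2653, 0.3624]
tool_rot: [-1.414, -0.812, 0.812]
ft_force: [-0.2, -0.2, -0.2]
grip_width: 0.996
```

```bash
python3 - <<'E'
from h import *
w=snap('wrist','w1.png');s=ctrl.get_state();print(s['time'],s['position'],R.from_rotvec(s['tool_rot']).as_matrix()[:,0],s['joint_positions'].round(2))
E
```

```text
2.325 [0.63031022 0.26542163 0.36252876] [ 5.02982007e-01  8.64296882e-01 -2.88001049e-05] [-0.62  0.38  0.28  1.11 -0.1   1.66  0.67]
```

View pics/w1.png

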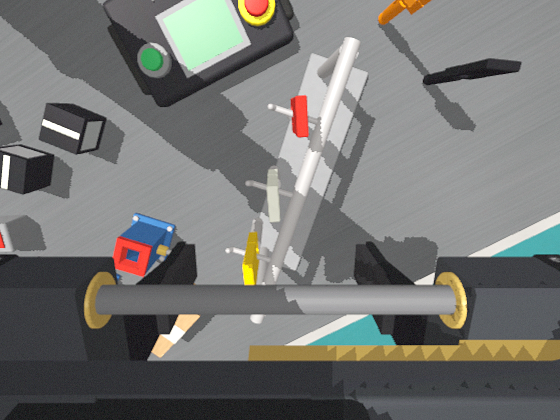

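```bash
python3 - <<'E'
from h import *
w=snap('wrist');crop(w,'w1c.png',215,85,335,300,3)
crop(w,'w1d.png',220,85,335,225,5)
E
```

```text
(no output)
```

View pics/w1d.png

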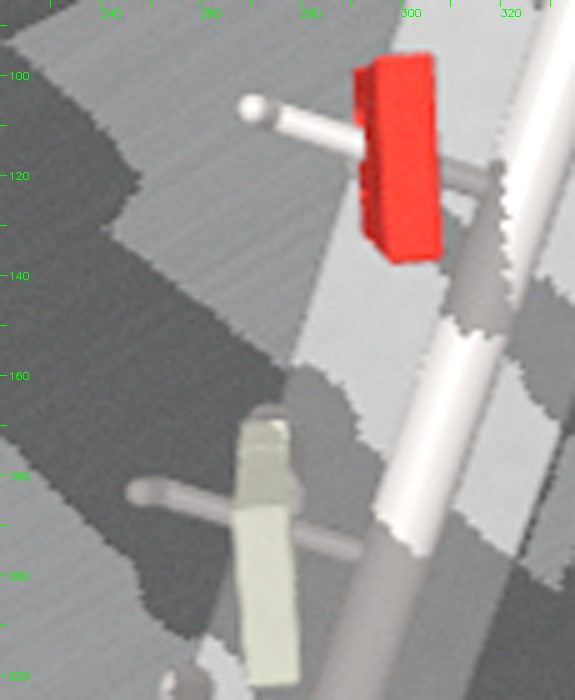

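View pics/w1c.png

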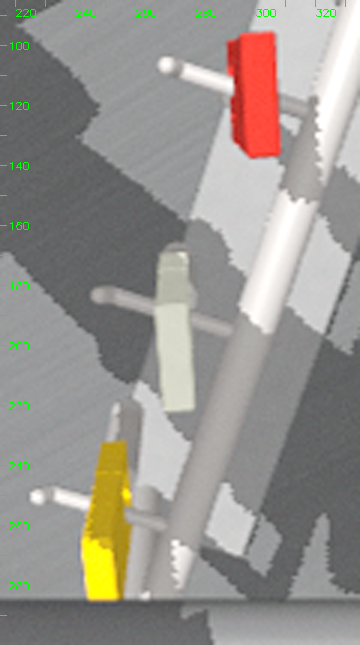

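```bash
python3 - <<'E'
from h import *
w=snap('wrist')
def q(ps,k,x0,y0):
    P=np.array([pz(w,x0+u/k-.5,y0+v/k-.5,.244) for u,v in ps]);c=P.mean(0)
    e=((P[2]+P[3])-(P[0]+P[1]))/2;f=((P[1]+P[2])-(P[0]+P[3]))/2
    print(c.round(4),np.linalg.norm(e).round(4),np.linalg.norm(f).round(4),np.degrees(np.arctan2(e[1],e[0])).round(1),np.degrees(np.arctan2(f[1],f[0])).round(1))
q([(232,507),(291,505),(300,683),(248,687)],5,220,85)
q([(377,56),(434,54),(442,257),(393,263)],5,220,85)
# peg direction
E
```

```text
[0.6311 0.2636 0.244 ] 0.0335 0.01 -26.5 63.0
[0.5778 0.3225 0.244 ] 0.0329 0.0088 -25.4 64.0
```

Request:
drive_tool --increments "0 0 0 -3.9 60; -1.3 40 -1.5 0 60; 0 40 0 0 60; 0 30 0 0 60; 0 0 0 0 60"

```text
time: 3.05
position: [0.6295, 0.2632, 0.2498]
tool_rot: [-1.392, -0.86, 0.868]
ft_force: [0.1, 0.5, 0.7]
grip_width: 0.766
```

```bash
python3 - <<'E'
from h import *
w=snap('wrist','w2.png');s=ctrl.get_state();print(s['time'],s['position'],s['grip_width'],s['ft_force'])
E
```

```text
3.1 [0.63065841 0.26351758 0.25222298] 0.7682690159916605 [0.10970284 0.41615016 0.41914567]
```

View pics/w2.png

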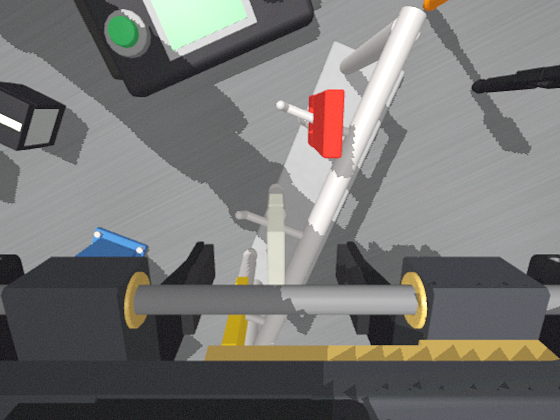

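Request:
drive_tool --increments "0 24 0 0 60; 0 24 0 0 60; 0 0 0 0 60; 0 0 0 0 150; 0 0 0 0 255; 0 0 0 0 255; 0 0 0 0 255; 0 0 0 0 255" --squeeze 35

```text
time: 4.1
position: [0.6312, 0.2635, 0.2047]
tool_rot: [-1.393, -0.863, 0.863]
ft_force: [0.9, 0.3, 0.5]
grip_width: 0.277
```

```bash
python3 - <<'E'
from h import *
w=snap('wrist','w3.png');s=ctrl.get_state();print(s['time'],s['position'],s['grip_width'],s['ft_force'])
E
```

```text
4.15 [0.63113618 0.26346348 0.20460648] 0.23131374766060994 [ 0.14423997  0.04588175 -0.69816212]
```

View pics/w3.png

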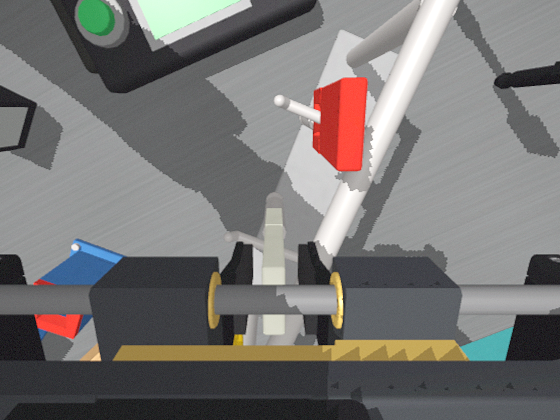

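Request:
drive_tool --increments "0 0 0 0 255; 0 0 0 0 255; 0 0 0 0 255; 0 0 0 0 255"

```text
time: 4.65
position: [0.6311, 0.2633, 0.2045]
tool_rot: [-1.393, -0.863, 0.863]
ft_force: [-0.4, -0.4, -0.4]
grip_width: 0.11
```

Request:
drive_tool --increments "0 -6 0 0 255; 0 -6 0 0 255; 0 0 0 5.4 255; 0 0 0 5.4 255; 0 0 0 5.4 255; 0 0 0 5.3 255; 0 0 0 0 255"

```text
time: 5.52
position: [0.6312, 0.2637, 0.2169]
tool_rot: [-1.493, -0.576, 0.575]
ft_force: [0.5, 0.7, -1.3]
grip_width: 0.11
```

```bash
python3 - <<'E'
from h import *
w=snap('wrist','w4.png');s=ctrl.get_state();print(s['time'],s['position'],s['grip_width'],s['ft_force'],R.from_rotvec(s['tool_rot']).as_matrix()[:,0])
crop(w,'w4c.png',200,60,340,300,3)
E
```

```text
5.575 [0.6311837  0.263622   0.21681991] 0.11650391965345361 [ 0.48869989 -0.46249468 -1.67208297] [7.40951080e-01 6.71558935e-01 3.06809978e-04]
```

View pics/w4c.png

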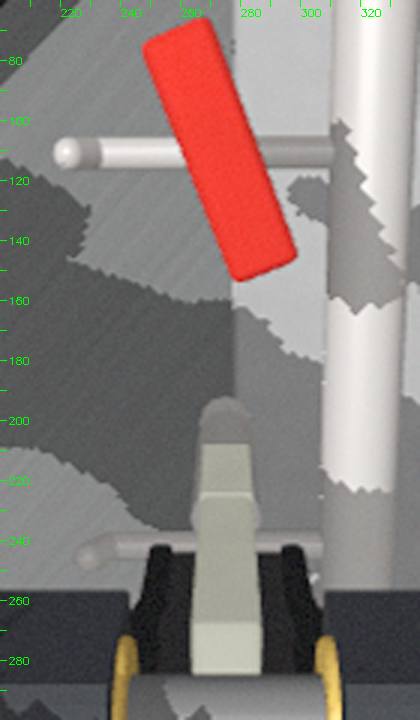

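Request:
drive_tool --increments "-10 0 0 0 255; -10 0 0 0 255; -10 0 0 0 255; -10 0 0 0 255; -10 0 0 0 255; -10 0 0 0 255; 0 0 0 0 255"

```text
time: 6.45
position: [0.5863, 0.2226, 0.2169]
tool_rot: [-1.493, -0.574, 0.574]
ft_force: [0.3, 0.6, -1.6]
grip_width: 0.107
```

```bash
python3 - <<'E'
from h import *
w=snap('wrist','w5.png');s=ctrl.get_state();print(s['time'],s['position'],s['grip_width'],s['ft_force'],toolmove([.648,-.124,.30]))
E
```

```text
6.5 [0.58658344 0.22318162 0.21685054] 0.11562737363267088 [ 0.30332949  0.64303073 -1.81912299] [-186.96488473  -83.30271825 -298.87404666]
```

View pics/w5.png

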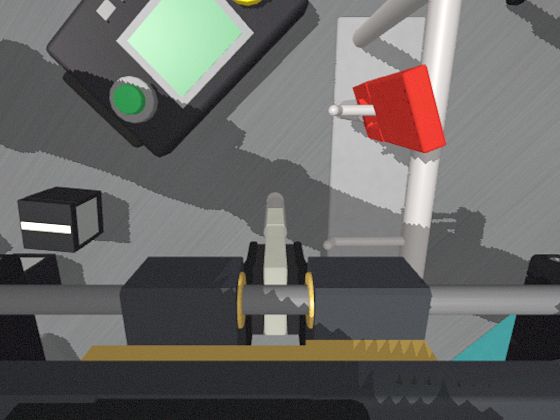

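Request:
drive_tool --increments "0 -40 0 0 255; 0 -43 0 0 255; -26.7 0 -42.7 0 255; -26.7 0 -42.7 0 255; -26.7 0 -42.7 0 255; -26.7 0 -42.7 0 255; -26.7 0 -42.7 0 255; -26.7 0 -42.7 0 255; -26.8 0 -42.7 0 255; 0 0 0 0 255; 0 0 0 0 255"

```text
time: 7.88
position: [0.6485, -0.123, 0.2992]
tool_rot: [-1.492, -0.575, 0.575]
ft_force: [-0.5, 0.5, -1.9]
grip_width: 0.112
```

```bash
python3 - <<'E'
from h import *
w=snap('wrist','w6.png');s=ctrl.get_state();print(s['time'],s['position'],s['grip_width'],s['ft_force'],toolmove([.648,-.124,.30]))
for n,c in dict(r=(.63,.015),w=(.648,-.124),y=(.581,-.231)).items(): print(n,proj(w,[*c,.085]))
E
```

```text
7.925 [ 0.64860223 -0.12193944  0.29929623] 0.11173350463161097 [ 0.67899496  1.55035489 -1.0044069 ] [-1.82973697 -0.7065432  -1.12103663]
r [347.64563864  75.43236729]
w [273.73505322 180.41981   ]
y [173.36881452 208.47063119]
```

View pics/w6.png

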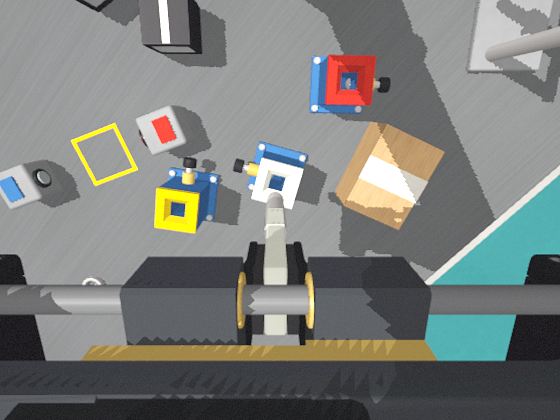

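```bash
python3 - <<'E'
from h import *
w=snap('wrist')
crop(w,'w6c.png',140,120,320,250,4);crop(w,'w6d.png',300,40,390,120,6)
print([proj(w,[.648,-.124,z]) for z in (.085,.015)])
E
```

```text
[array([273.02186736, 181.05365101]), array([273.27403269, 170.38545476])]
```

View pics/w6c.png

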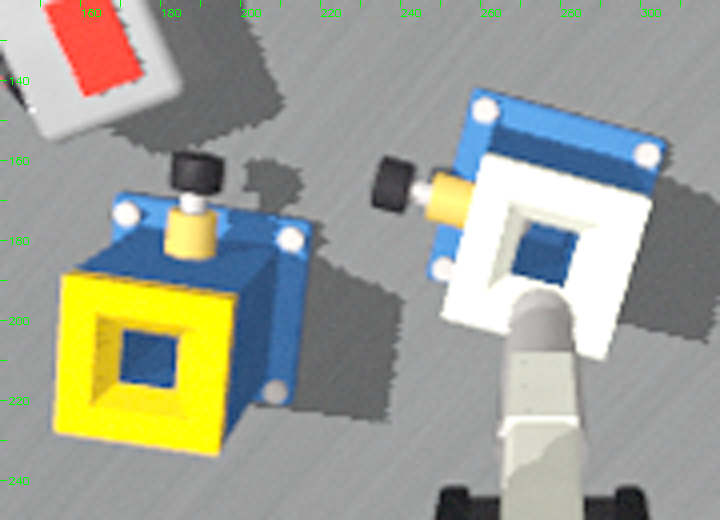

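View pics/w6d.png

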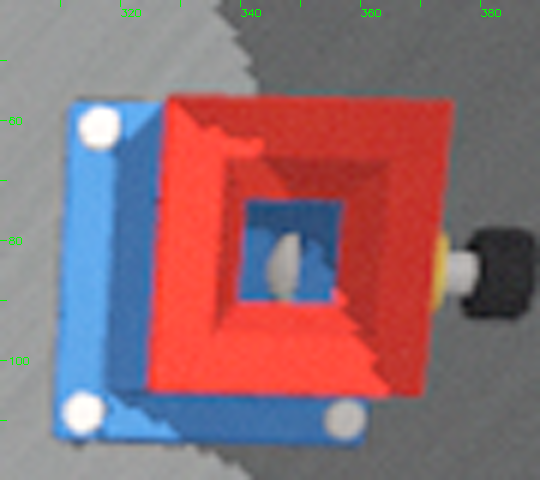

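```bash
python3 - <<'E'
from h import *
w=snap('wrist')
def q(n,ps,k,x0,y0):
    P=np.array([pz(w,x0+u/k-.5,y0+v/k-.5,.085) for u,v in ps])
    L=[np.linalg.norm(P[i]-P[(i+1)%4]).round(4) for i in range(4)]
    print(n,P.mean(0).round(4),L)
q('w',[(487,153),(651,197),(606,360),(442,319)],4,140,120)
q('y',[(64,271),(236,294),(219,456),(54,432)],4,140,120)
q('r',[(166,95),(453,100),(424,396),(148,391)],6,300,40)
t=snap('top')
s=ctrl.get_state();print(s['position'])
# rod foot expected pixel
fx=s['position']+[0,0,-.1365];print('foot proj',proj(w,fx),proj(w,fx+[0,0,.009]))
E
```

```text
w [ 0.6533 -0.124   0.085 ] [np.float64(0.0494), np.float64(0.0513), np.float64(0.051), np.float64(0.0517)]
y [ 0.5849 -0.2304  0.085 ] [np.float64(0.051), np.float64(0.0524), np.float64(0.0508), np.float64(0.0515)]
r [0.6349 0.0137 0.085 ] [np.float64(0.0508), np.float64(0.05), np.float64(0.0509), np.float64(0.0499)]
[ 0.64847143 -0.12181577  0.29955803]
foot proj [274.24435619 197.35859843] [274.23092951 199.89089661]
```

```bash
python3 - <<'E'
from h import *
print(toolmove([.652,-.124,.228]))
E
```

```text
[ 1.09324885 71.55681952 -4.02497493]
```

Request:
drive_tool --increments "1 20 -4 0 255; 0 20 0 0 255; 0 20 0 0 255; 0 11 0 0 255; 0 0 0 0 255; 0 0 0 0 255"

```text
time: 8.82
position: [0.652, -0.1264, 0.2294]
tool_rot: [-1.494, -0.575, 0.573]
ft_force: [-0.2, -0.0, -1.3]
grip_width: 0.114
```

```bash
python3 - <<'E'
from h import *
w=snap('wrist');s=ctrl.get_state();print(s['position'],s['ft_force'])
crop(w,'w7c.png',215,140,335,260,6)
s_=snap('scene');crop(s_,'s7.png',190,150,280,290,5)
E
```

```text
[ 0.65210415 -0.12640621  0.22958341] [ 0.61751662  0.00233822 -1.42590387]
```

View pics/w7c.png

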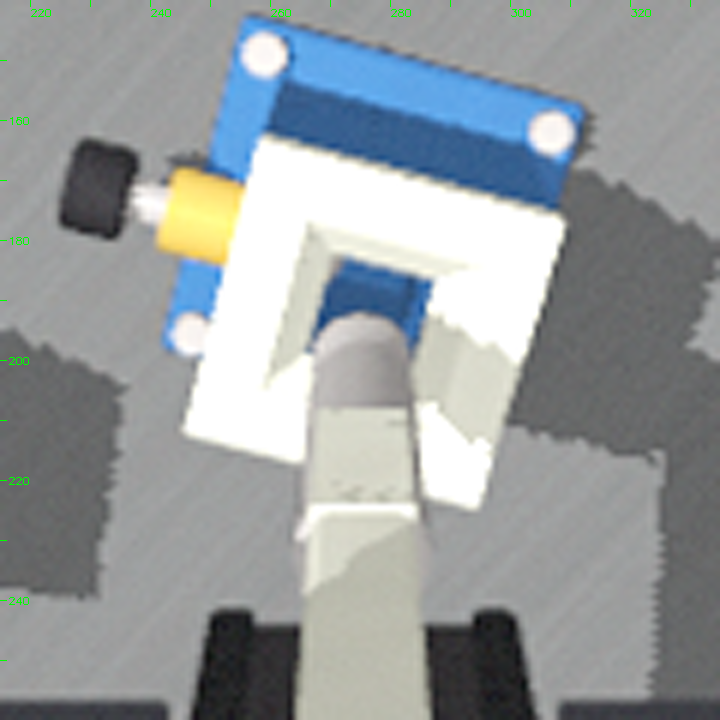

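View pics/s7.png

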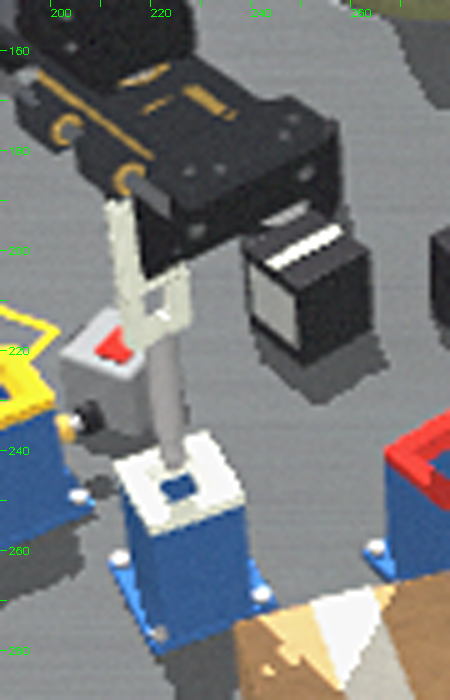

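```bash
python3 - <<'E'
from h import *
w=snap('wrist');s=ctrl.get_state()
P=np.array([pz(w,215+u/6-.5,140+v/6-.5,.085) for u,v in [(260,137),(565,220),(478,510),(185,432)]])
print(P.mean(0),[np.linalg.norm(P[i]-P[(i+1)%4]).round(4) for i in range(4)],'rod',s['position'])
f=s['position']+[0,0,-.1365]
Rm=R.from_rotvec(s['tool_rot']).as_matrix()
for dz,rad in((0,.005),(.009,.008)):
    for d in (-Rm[:,2],Rm[:,0],-Rm[:,0]):
        print(((proj(w,f+[0,0,dz]+rad*d)+.5-[215,140])*6).round())
print(toolmove([*P.mean(0)[:2],.2]))
E
```

```text
[ 0.65324965 -0.12469911  0.085     ] [np.float64(0.0502), np.float64(0.0508), np.float64(0.0504), np.float64(0.0505)] rod [ 0.65200846 -0.12640875  0.22952524]
[359. 374.]
[391. 344.]
[328. 344.]
[359. 409.]
[411. 359.]
[307. 359.]
[ 2.03288852 29.52704769  0.47345586]
```

Request:
drive_tool --increments "1.6 0 0.5 0 255; 0 5 0 0 255; 0 5 0 0 255; 0 5 0 0 255; 0 5 0 0 255; 0 5 0 0 255; 0 5 0 0 255; 0 0 0 0 255"

```text
time: 9.98
position: [0.6521, -0.1247, 0.198]
tool_rot: [-1.493, -0.574, 0.575]
ft_force: [-0.7, 0.7, -1.8]
grip_width: 0.111
```

```bash
python3 - <<'E'
from h import *
w=snap('wrist');s=ctrl.get_state();print(s['position'],s['ft_force'],s['grip_width'])
crop(w,'w8c.png',215,140,335,260,6)
E
```

```text
[ 0.65231581 -0.12473376  0.198365  ] [-0.62409001 -0.25514179 -1.19944722] 0.11411316265231178
```

View pics/w8c.png

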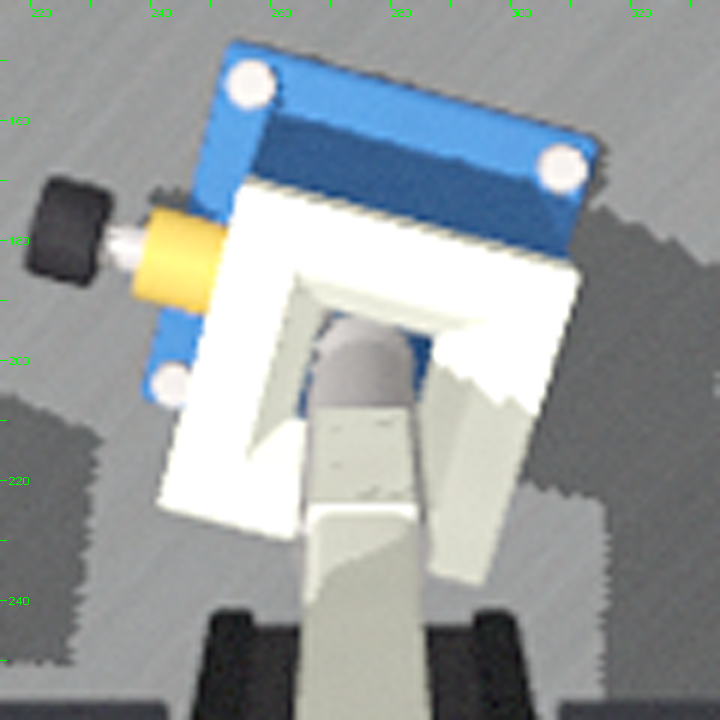

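Request:
drive_tool --increments "0 5 0 0 255; 0 5 0 0 255; 0 5 0 0 255; 0 5 0 0 255; 0 0 0 0 255"

```text
time: 10.65
position: [0.6521, -0.1247, 0.1779]
tool_rot: [-1.493, -0.574, 0.575]
ft_force: [-0.7, 1.1, -0.8]
grip_width: 0.111
```

Request:
drive_tool --increments "0 5 0 0 255; 0 5 0 0 255; 0 5 0 0 255; 0 5 0 0 255; 0 0 0 0 255; 0 0 0 0 255"

```text
time: 11.4
position: [0.6533, -0.1248, 0.1585]
tool_rot: [-1.494, -0.576, 0.573]
ft_force: [3.2, -0.2, -2.8]
grip_width: 0.11
```

Request:
drive_tool --increments "0 3 0 0 255; 0 3 0 0 255; 0 2 0 0 255; 0 1 0 0 255; 0 0 0 0 255; 0 0 0 0 255"

```text
time: 12.15
position: [0.6531, -0.1242, 0.1515]
tool_rot: [-1.493, -0.577, 0.573]
ft_force: [1.0, 1.8, 7.8]
grip_width: 0.115
```

```bash
python3 - <<'E'
from h import *
w=snap('wrist');s=ctrl.get_state();print(s['position'],s['ft_force'],s['grip_width'])
crop(w,'w9c.png',215,140,335,290,5)
s_=snap('scene');crop(s_,'s9.png',190,150,280,290,5)
E
```

```text
[ 0.65306264 -0.12414237  0.1515086 ] [0.73319234 1.09297906 8.06984679] 0.1145361751484494
```

View pics/w9c.png

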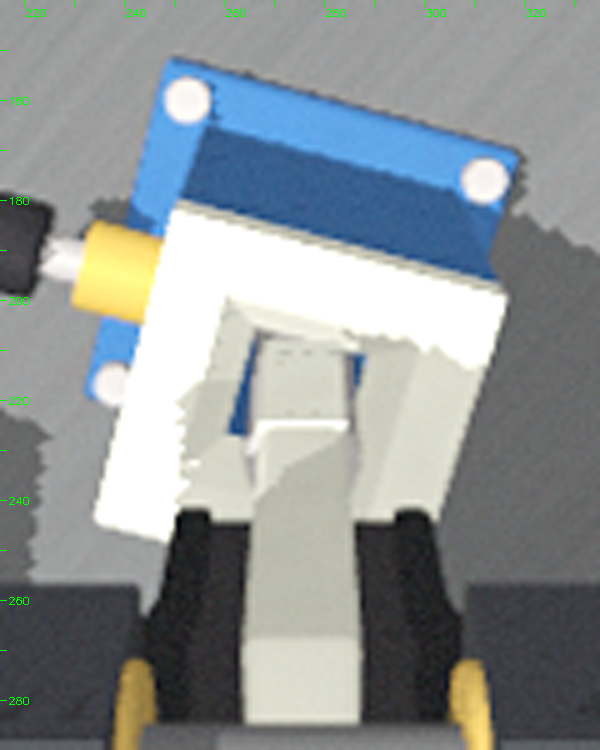

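View pics/s9.png

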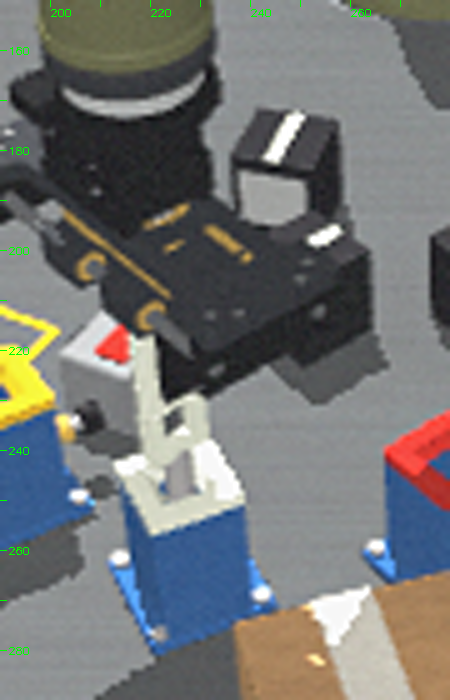

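Request:
drive_tool --increments "0 2 0 0 255; 0 0 0 0 255; 0 0 0 0 255"

```text
time: 12.62
position: [0.6533, -0.1243, 0.1514]
tool_rot: [-1.493, -0.578, 0.572]
ft_force: [-1.1, 1.8, 14.9]
grip_width: 0.114
```

Request:
drive_tool --increments "0 -3 0 0 255; 0 0 0 0 130; 0 0 0 0 130; 0 0 0 0 130; 0 0 0 0 130; 0 0 0 0 130; 0 -40 0 0 130; 0 -40 0 0 130; 0 -40 0 0 130; 0 0 0 0 130"

```text
time: 13.88
position: [0.6541, -0.1256, 0.2748]
tool_rot: [-1.497, -0.58, 0.57]
ft_force: [-0.5, 0.0, -0.5]
grip_width: 0.49
```

```bash
python3 - <<'E'
from h import *
w=snap('wrist','w10.png');s=ctrl.get_state();print(s['position'],s['ft_force'],s['grip_width'])
s_=snap('scene');crop(s_,'s10.png',140,160,290,300,5)
E
```

```text
[ 0.65309767 -0.12517532  0.2722533 ] [-0.47163204 -0.09997482  0.02582495] 0.4897324130147082
```

View pics/s10.png

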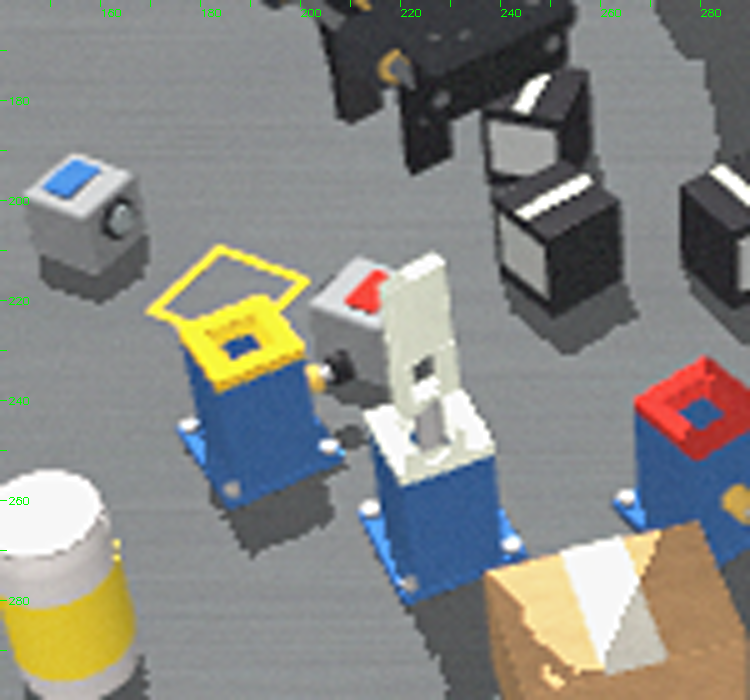

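View pics/w10.png

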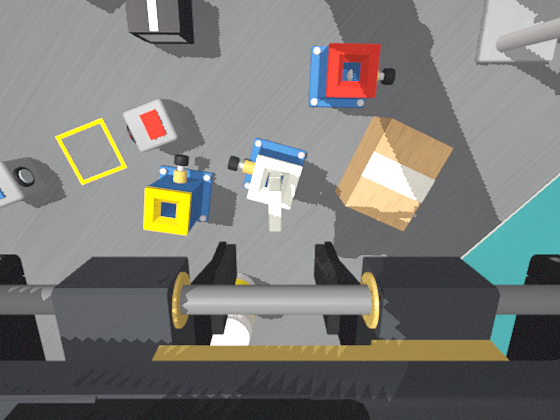

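```bash
python3 - <<'E'
from h import *
s_=snap('scene');print(proj(s_,[.6532,-.1247,.191]),proj(s_,[.6532,-.1247,.194]))
s=ctrl.get_state();print(s['position'],np.degrees(np.arctan2(*R.from_rotvec(s['tool_rot']).as_matrix()[[1,0],0])))
print(toolmove([.5778,.3225,.30]))
E
```

```text
[222.08699739 212.93890578] [221.97361971 211.99729591]
[ 0.6519033  -0.1245882   0.26948623] 42.08089367684487
[244.6028882  -30.22767549 381.53107614]
```

Request:
drive_tool --increments "0 -15 0 0 130; 30.6 -2 47.7 0 110; 30.6 -2 47.7 0 110; 30.6 -2 47.7 0 110; 30.6 -2 47.7 0 110; 30.6 -2 47.7 0 110; 30.6 -2 47.7 0 80; 30.6 -2 47.7 0 80; 30.4 -1 47.6 0 60; 0 0 0 -8 60; 0 0 0 -8 60; 0 0 0 -5.7 60; 0 0 0 0 60; 0 0 0 0 60"

```text
time: 15.78
position: [0.5783, 0.3222, 0.3006]
tool_rot: [-1.392, -0.864, 0.865]
ft_force: [-0.2, -0.3, 0.4]
grip_width: 0.766
```

```bash
python3 - <<'E'
from h import *
w=snap('wrist','w11.png');s=ctrl.get_state();print(s['position'],s['grip_width'],np.degrees(np.arctan2(*R.from_rotvec(s['tool_rot']).as_matrix()[[1,0],0])))
print(toolmove([.5778,.3225,.2045]))
crop(w,'w11c.png',200,100,340,300,4)
E
```

```text
[0.57832192 0.32223177 0.30059204] 0.7648949948768952 63.693125063878185
[1.64776315e-02 9.60920422e+01 5.86022225e-01]
```

View pics/w11.png

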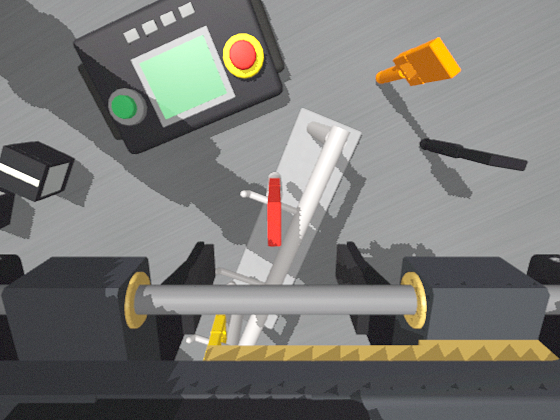

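Request:
drive_tool --increments "0 30 0.5 0 60; 0 30 0 0 60; 0 20 0 0 60; 0 16 0 0 60; 0 0 0 0 60; 0 0 0 0 255; 0 0 0 0 255; 0 0 0 0 255; 0 0 0 0 255; 0 0 0 0 255; 0 0 0 0 255; 0 0 0 0 255; 0 0 0 0 255; 0 0 0 0 255"

```text
time: 17.58
position: [0.5778, 0.3224, 0.2046]
tool_rot: [-1.392, -0.866, 0.866]
ft_force: [-0.4, -1.3, 0.2]
grip_width: 0.109
```

Request:
drive_tool --increments "0 -6 0 0 255; 0 -6 0 0 255; 0 0 0 5.4 255; 0 0 0 5.4 255; 0 0 0 5.4 255; 0 0 0 5.4 255; 0 0 0 0 255"

```text
time: 18.45
position: [0.5779, 0.3227, 0.2168]
tool_rot: [-1.493, -0.577, 0.576]
ft_force: [-0.0, -0.3, -1.9]
grip_width: 0.11
```

```bash
python3 - <<'E'
from h import *
w=snap('wrist');s=ctrl.get_state();print(s['position'],s['ft_force'])
crop(w,'w12c.png',200,100,340,300,4)
E
```

```text
[0.57785939 0.32268809 0.21677597] [-0.6374486  0.2917962 -1.9169641]
```

View pics/w12c.png

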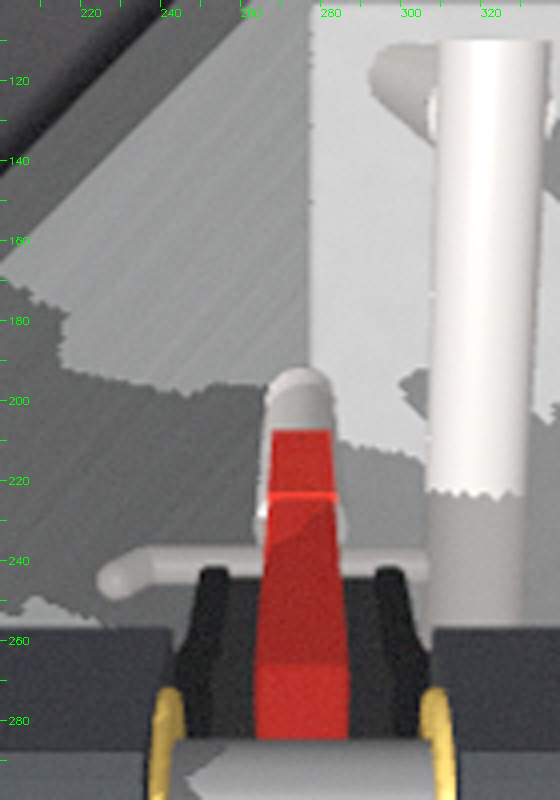

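Request:
drive_tool --increments "-10 0 0 0 255; -10 0 0 0 255; -10 0 0 0 255; -10 0 0 0 255; -10 0 0 0 255; -10 0 0 0 255; 0 -20 0 0 255; 0 -45 0 0 255; -17.5 0 -44.5 0 255; -17.5 0 -44.5 0 255; -17.5 0 -44.5 0 255; -17.5 0 -44.5 0 255; -17.5 0 -44.5 0 255; -17.5 0 -44.5 0 255; 0 0 0 0 255; 0 20 0 0 255; 0 20 0 0 255; 0 0 0 0 255; 0 0 0 0 255"

```text
time: 20.88
position: [0.635, 0.0145, 0.2425]
tool_rot: [-1.493, -0.577, 0.575]
ft_force: [0.2, -0.7, -1.0]
grip_width: 0.112
```

```bash
python3 - <<'E'
from h import *
w=snap('wrist');s=ctrl.get_state();print(s['time'],s['position'],s['ft_force'],s['grip_width'])
print(toolmove([.6345,.0137,.22]))
crop(w,'w13c.png',215,120,335,260,5)
E
```

```text
20.925 [0.63530467 0.01432385 0.24278353] [ 0.20921558  0.29028101 -1.60514021] 0.11019745714836636
[-1.05270781 22.78174633  0.09867687]
```

View pics/w13c.png

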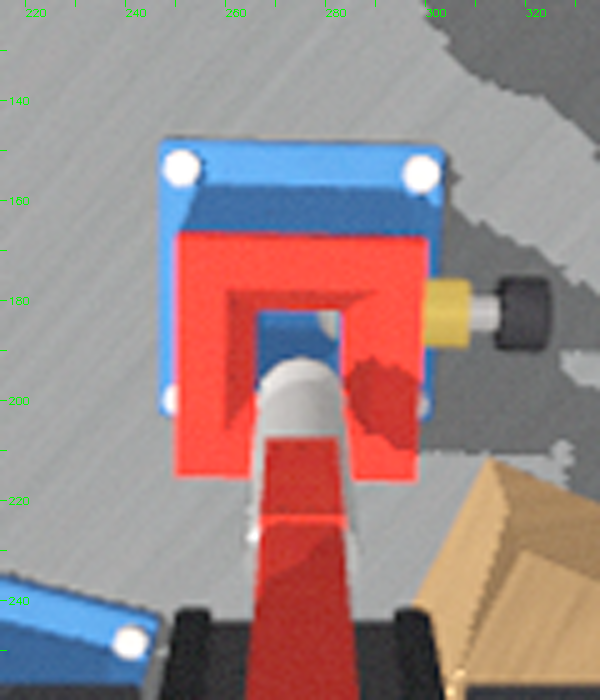

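```bash
python3 - <<'E'
from h import *
w=snap('wrist');s=ctrl.get_state()
P=np.array([pz(w,215+u/5-.5,120+v/5-.5,.085) for u,v in [(176,234),(429,237),(417,481),(175,478)]])
print(P.mean(0),[np.linalg.norm(P[i]-P[(i+1)%4]).round(4) for i in range(4)],'rod',s['position'])
f=s['position']+[0,0,-.1365+.009];Rm=R.from_rotvec(s['tool_rot']).as_matrix()
print(((proj(w,f+.008*Rm[:,0])+.5-[215,120])*5),((proj(w,f-.008*Rm[:,0])+.5-[215,120])*5))
print(toolmove([*P.mean(0)[:2],.1515]))
E
```

```text
[0.63529792 0.01423532 0.085     ] [np.float64(0.0501), np.float64(0.0509), np.float64(0.0501), np.float64(0.0508)] rod [0.63537638 0.01417942 0.24287202]
[342.65116341 400.88052685] [255.93297682 400.93286904]
[-0.18239233 91.37169187  0.19088417]
```

Request:
drive_tool --increments "-0.4 10 0.2 0 255; 0 10 0 0 255; 0 6 0 0 255; 0 6 0 0 255; 0 6 0 0 255; 0 6 0 0 255; 0 0 0 0 255; 0 0 0 0 255"

```text
time: 21.98
position: [0.6345, 0.0137, 0.1978]
tool_rot: [-1.493, -0.576, 0.575]
ft_force: [-0.5, 1.0, -2.6]
grip_width: 0.117
```

Request:
drive_tool --increments "0 5 0 0 255; 0 5 0 0 255; 0 5 0 0 255; 0 5 0 0 255; 0 5 0 0 255; 0 5 0 0 255; 0 5 0 0 255; 0 0 0 0 255; 0 0 0 0 255"

```text
time: 23.1
position: [0.6344, 0.0133, 0.162]
tool_rot: [-1.494, -0.575, 0.576]
ft_force: [1.3, -1.5, -2.1]
grip_width: 0.111
```

Request:
drive_tool --increments "0 4 0 0 255; 0 4 0 0 255; 0 3 0 0 255; 0 2 0 0 255; 0 0 0 0 255; 0 0 0 0 255"

```text
time: 23.85
position: [0.6346, 0.0137, 0.1515]
tool_rot: [-1.493, -0.577, 0.575]
ft_force: [-3.8, -1.2, 10.3]
grip_width: 0.114
```

Request:
drive_tool --increments "0 2 0 0 255; 0 0 0 0 255; 0 0 0 0 255"

```text
time: 24.22
position: [0.6351, 0.0136, 0.1515]
tool_rot: [-1.493, -0.578, 0.574]
ft_force: [-5.3, -2.0, 17.6]
grip_width: 0.108
```

Home. Release and go to the yellow tab.

Request:
drive_tool --increments "0 -4 0 0 255; 0 0 0 0 130; 0 0 0 0 130; 0 0 0 0 130; 0 0 0 0 130; 0 0 0 0 130; 0 -45 0 0 130; 0 -50 0 0 130; 0 -50 0 0 130; 0 0 0 0 130; 0 0 0 0 130"

```text
time: 25.6
position: [0.6342, 0.0139, 0.296]
tool_rot: [-1.493, -0.576, 0.576]
ft_force: [0.4, 0.4, -0.3]
grip_width: 0.491
```

```bash
python3 - <<'E'
from h import *
s=ctrl.get_state();print(s['position'],s['grip_width']);s_=snap('scene','s14.png')
print(toolmove([.683,.204,.30]),proj(s_,[.6351,.0137,.191]))
E
```

```text
[0.63416708 0.01385916 0.29602215] 0.490963118573788
[164.1135532   -5.00908654 107.82867543] [279.78127439 207.97312684]
```

View pics/s14.png

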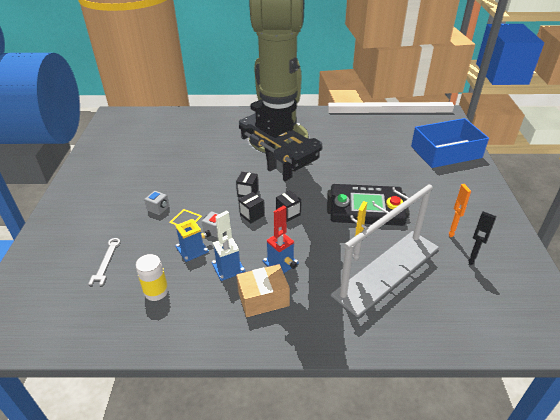

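Request:
drive_tool --increments "32.8 -3 21.6 0 100; 32.8 -3 21.6 0 100; 32.8 0 21.6 0 80; 32.8 0 21.6 0 60; 32.8 0 21.6 0 60; 0 0 0 -8 60; 0 0 0 -8 60; 0 0 0 -5.7 60; 0 0 0 0 60; 0 0 0 0 60"

```text
time: 26.9
position: [0.6831, 0.2039, 0.3014]
tool_rot: [-1.391, -0.864, 0.867]
ft_force: [-0.3, 0.4, -0.4]
grip_width: 0.767
```

```bash
python3 - <<'E'
from h import *
w=snap('wrist');s=ctrl.get_state();print(s['position'],s['grip_width'],np.degrees(np.arctan2(*R.from_rotvec(s['tool_rot']).as_matrix()[[1,0],0])))
crop(w,'w15c.png',215,150,335,270,6)
E
```

```text
[0.68319156 0.20391095 0.30176066] 0.7648104785140941 63.80262227246626
```

View pics/w15c.png

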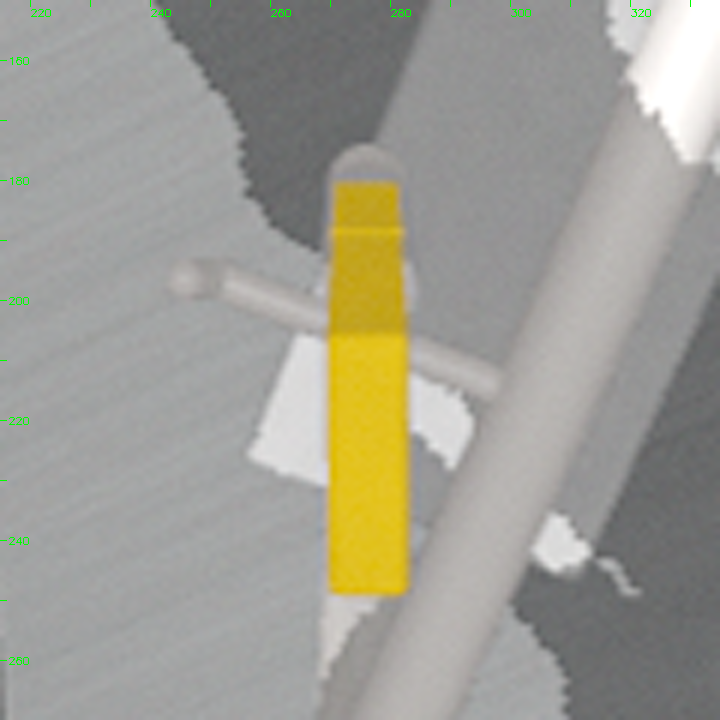

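```bash
python3 - <<'E'
from h import *
w=snap('wrist')
P=np.array([pz(w,215+u/6-.5,150+v/6-.5,.244) for u,v in [(329,335),(406,335),(408,595),(329,595)]])
e=((P[2]+P[3])-(P[0]+P[1]))/2
print(P.mean(0),np.linalg.norm(e),np.degrees(np.arctan2(e[1],e[0])),toolmove([*P.mean(0)[:2],.2045]))
E
```

```text
[0.68512463 0.20418728 0.244     ] 0.03311160220349531 -25.999599598848825 [ 1.15326632 97.52639185 -1.58276564]
```

Request:
drive_tool --increments "1 30 -1.5 0 60; 0 30 0 0 60; 0 20 0 0 60; 0 17 0 0 60; 0 0 0 0 60; 0 0 0 0 255; 0 0 0 0 255; 0 0 0 0 255; 0 0 0 0 255; 0 0 0 0 255; 0 0 0 0 255; 0 0 0 0 255; 0 0 0 0 255; 0 0 0 0 255"

```text
time: 28.75
position: [0.6852, 0.204, 0.2056]
tool_rot: [-1.391, -0.867, 0.867]
ft_force: [-0.2, -1.1, 0.3]
grip_width: 0.11
```

Request:
drive_tool --increments "0 -6 0 0 255; 0 -6 0 0 255; 0 0 0 5.4 255; 0 0 0 5.4 255; 0 0 0 5.4 255; 0 0 0 5.4 255; 0 0 0 0 255"

```text
time: 29.62
position: [0.6852, 0.2044, 0.2178]
tool_rot: [-1.492, -0.578, 0.578]
ft_force: [0.4, -0.6, -2.3]
grip_width: 0.113
```

```bash
python3 - <<'E'
from h import *
w=snap('wrist');s=ctrl.get_state();print(s['position'],s['ft_force'])
crop(w,'w16c.png',200,100,340,300,4)
E
```

```text
[0.68522758 0.20431727 0.21776311] [ 0.00514739  0.84850311 -1.67957268]
```

View pics/w16c.png

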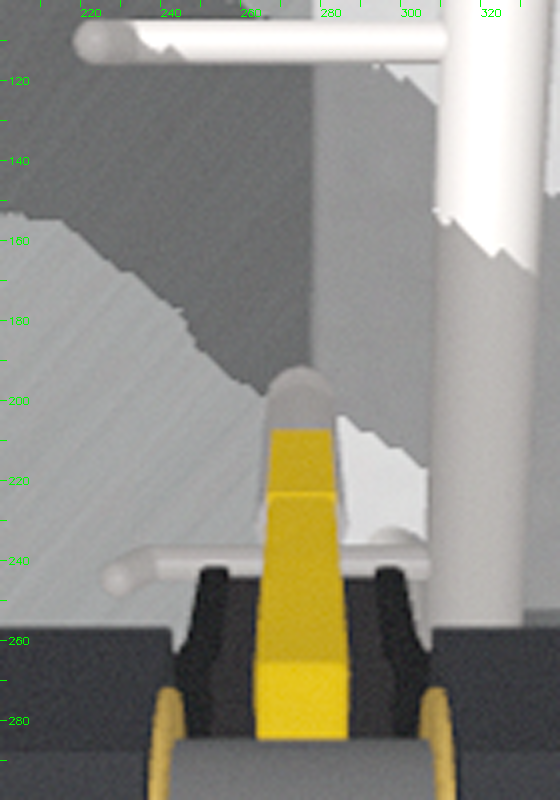

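Request:
drive_tool --increments "-10 0 0 0 255; -10 0 0 0 255; -10 0 0 0 255; -10 0 0 0 255; -10 0 0 0 255; -10 0 0 0 255; 0 -45 0 0 255; 0 -50 0 0 255; 0 -50 0 0 255; -38.3 0 -31.9 0 255; -38.3 0 -31.9 0 255; -38.3 0 -31.9 0 255; -38.3 0 -31.9 0 255; -38.3 0 -31.9 0 255; -38.3 0 -31.9 0 255; -38.3 0 -31.9 0 255; -38.3 0 -31.9 0 255; 0 0 0 0 255; 0 0 0 0 255"

```text
time: 32.05
position: [0.5858, -0.2307, 0.3625]
tool_rot: [-1.492, -0.578, 0.576]
ft_force: [0.6, 0.8, -2.3]
grip_width: 0.113
```

```bash
python3 - <<'E'
from h import *
w=snap('wrist','w17.png');s=ctrl.get_state();print(s['time'],s['position'],s['ft_force'],s['grip_width'])
print(toolmove([.5849,-.2304,.243]))
E
```

```text
32.1 [ 0.58622294 -0.22962994  0.36241636] [ 0.01353759  0.4621561  -2.30191144] 0.11251991540900336
[ -1.63070735 119.41482063   0.22946126]
```

View pics/w17.png

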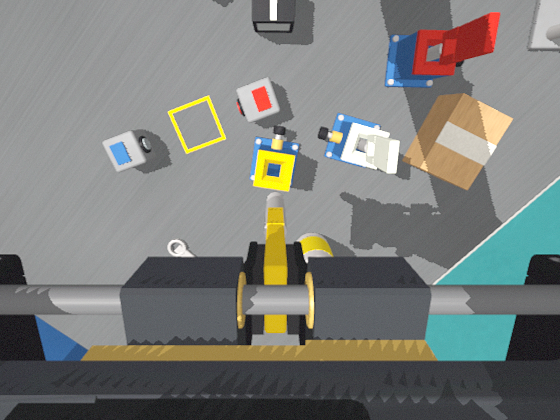

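Request:
drive_tool --increments "-1 30 0 0 255; 0 30 0 0 255; 0 30 0 0 255; 0 30 0 0 255; 0 0 0 0 255; 0 0 0 0 255"

```text
time: 32.85
position: [0.586, -0.231, 0.2439]
tool_rot: [-1.493, -0.58, 0.577]
ft_force: [-0.0, 0.8, -1.5]
grip_width: 0.111
```

```bash
python3 - <<'E'
from h import *
w=snap('wrist');s=ctrl.get_state();print(s['time'],s['position'],s['ft_force'],s['grip_width'])
crop(w,'w18c.png',215,140,335,260,6)
f=s['position']+[0,0,-.1375+.009];Rm=R.from_rotvec(s['tool_rot']).as_matrix()
print(((proj(w,f+.008*Rm[:,0])+.5-[215,140])*6),((proj(w,f-.008*Rm[:,0])+.5-[215,140])*6))
E
```

```text
32.9 [ 0.58614283 -0.2314991   0.24434616] [ 0.64041074 -1.65338812 -1.32570824] 0.11195713786044184
[409.82458491 361.48916605] [305.99585991 361.49777855]
```

View pics/w18c.png

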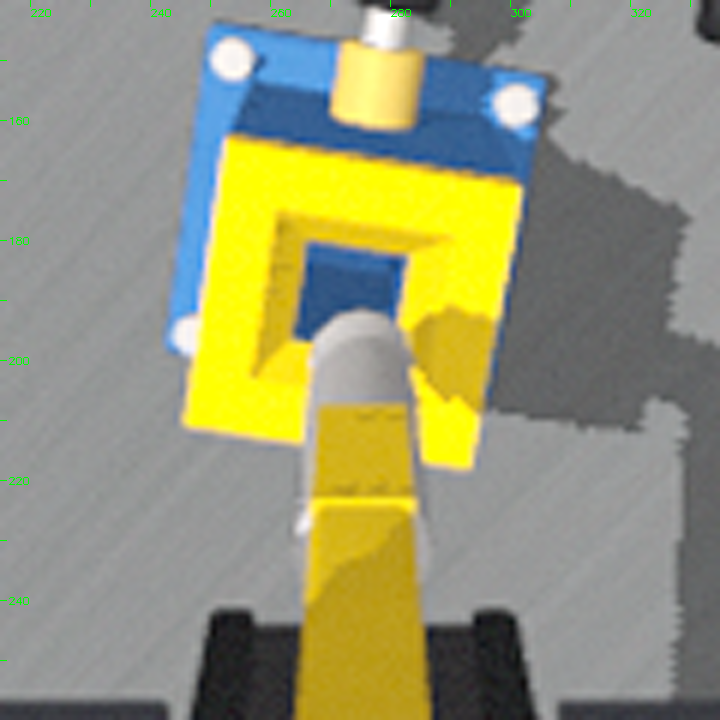

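```bash
python3 - <<'E'
from h import *
w=snap('wrist')
P=np.array([pz(w,215+u/6-.5,140+v/6-.5,.085) for u,v in [(228,137),(522,183),(473,470),(184,427)]])
print(P.mean(0),[np.linalg.norm(P[i]-P[(i+1)%4]).round(4) for i in range(4)])
print(toolmove([*P.mean(0)[:2],.1525]))
E
```

```text
[ 0.58509119 -0.2322149   0.085     ] [np.float64(0.0493), np.float64(0.0509), np.float64(0.0506), np.float64(0.0509)]
[-1.21141531 91.94829848  0.57352544]
```

Request:
drive_tool --increments "-1.6 10 0.6 0 255; 0 10 0 0 255; 0 6 0 0 255; 0 6 0 0 255; 0 6 0 0 255; 0 6 0 0 255; 0 0 0 0 255; 0 0 0 0 255"

```text
time: 33.95
position: [0.5836, -0.2324, 0.1987]
tool_rot: [-1.493, -0.577, 0.577]
ft_force: [0.2, -0.1, -1.9]
grip_width: 0.112
```

Request:
drive_tool --increments "0 5 0 0 255; 0 5 0 0 255; 0 5 0 0 255; 0 5 0 0 255; 0 5 0 0 255; 0 5 0 0 255; 0 5 0 0 255; 0 0 0 0 255; 0 0 0 0 255"

```text
time: 35.08
position: [0.5838, -0.233, 0.1634]
tool_rot: [-1.494, -0.577, 0.577]
ft_force: [2.8, -3.0, -2.1]
grip_width: 0.11
```

Request:
drive_tool --increments "0 4 0 0 255; 0 4 0 0 255; 0 3 0 0 255; 0 2 0 0 255; 0 0 0 0 255; 0 0 0 0 255"

```text
time: 35.83
position: [0.5841, -0.2331, 0.1525]
tool_rot: [-1.494, -0.579, 0.576]
ft_force: [-0.2, -1.2, 8.6]
grip_width: 0.111
```

Request:
drive_tool --increments "0 2 0 0 255; 0 0 0 0 255; 0 0 0 0 255"

```text
time: 36.2
position: [0.5844, -0.2333, 0.1524]
tool_rot: [-1.494, -0.58, 0.575]
ft_force: [-2.4, -1.3, 17.6]
grip_width: 0.11
```

Request:
drive_tool --increments "0 -4 0 0 255; 0 0 0 0 130; 0 0 0 0 130; 0 0 0 0 130; 0 0 0 0 130; 0 0 0 0 130; 0 -45 0 0 130; 0 -50 0 0 130; 0 -50 0 0 130; 0 0 0 0 130; 0 0 0 0 130"

```text
time: 37.58
position: [0.5832, -0.2323, 0.297]
tool_rot: [-1.492, -0.577, 0.577]
ft_force: [0.1, 0.3, -0.9]
grip_width: 0.49
```

```bash
python3 - <<'E'
from h import *
s=ctrl.get_state();print(s['time'],s['position'],s['grip_width']);s_=snap('scene');t=snap('top')
crop(s_,'s19.png',140,160,320,300,4);crop(t,'t19.png',260,120,430,310,4)
print(proj(s_,[.585,-.2325,.191]))
E
```

```text
37.575 [ 0.58323229 -0.23230702  0.29700407] 0.4900621064445038
[182.10911888 195.12395064]
```

View pics/s19.png

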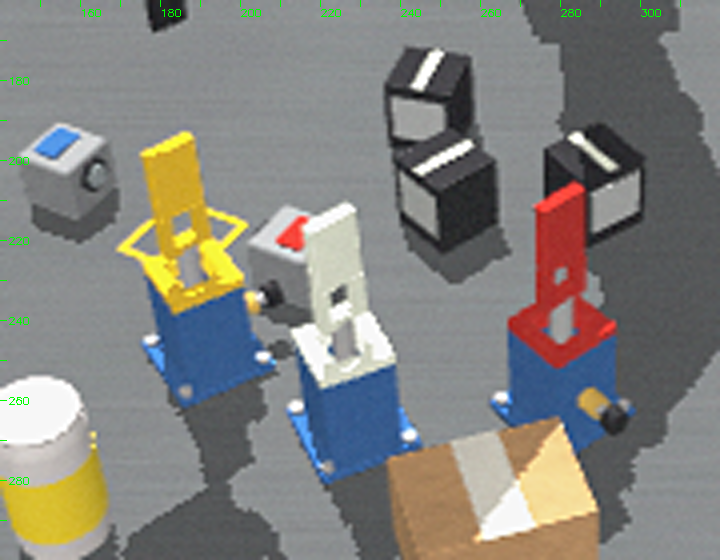

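View pics/t19.png

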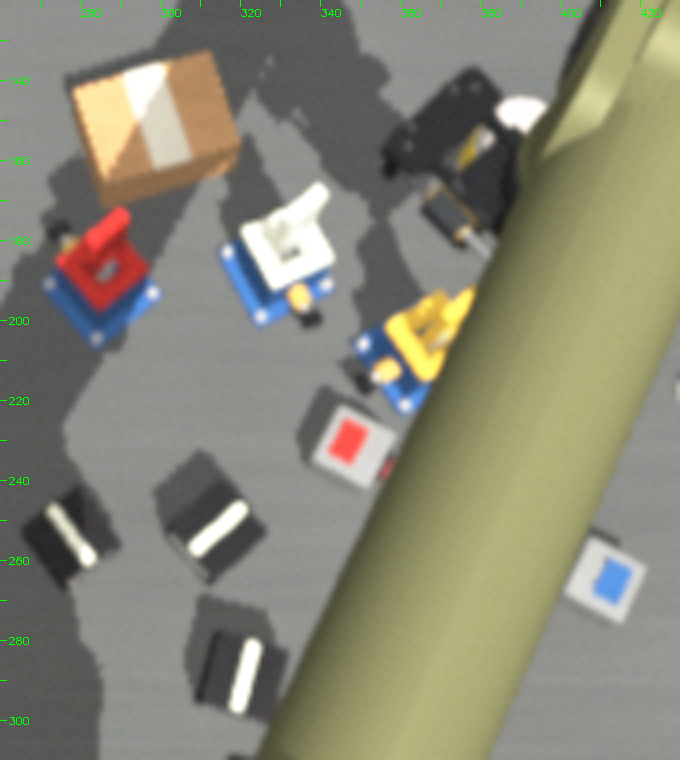

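Request:
drive_tool --increments "11.8 0 49.5 0 60; 11.8 0 49.5 0 0; 11.8 0 49.5 0 0; 11.8 0 49.5 0 0; 11.8 0 49.5 0 0; 11.8 0 49.5 0 0; 0 0 0 10.5 0; 0 0 0 10.5 0; 0 0 0 10.5 0; 0 0 0 10.5 0; 0 0 0 10.5 0; 0 0 0 10.5 0; 0 0 0 10.5 0; 0 0 0 10.5 0; 0 0 0 10.5 0; 0 0 0 0 0; 0 0 0 0 0"

```text
time: 39.8
position: [0.4357, 0.0349, 0.2969]
tool_rot: [-1.453, 0.71, -0.708]
ft_force: [-0.1, -0.9, 0.8]
grip_width: 0.998
```

```bash
python3 - <<'E'
from h import *
w=snap('wrist','w20.png');s=ctrl.get_state();print(s['time'],s['position'],s['grip_width'],np.degrees(np.arctan2(*R.from_rotvec(s['tool_rot']).as_matrix()[[1,0],0])),s['joint_positions'].round(2))
E
```

```text
39.85 [0.43582541 0.03492076 0.29706488] 1.0019534595678319 -52.079104173772706 [-0.38 -0.17  0.21  1.83  0.04  1.49 -1.09]
```

View pics/w20.png

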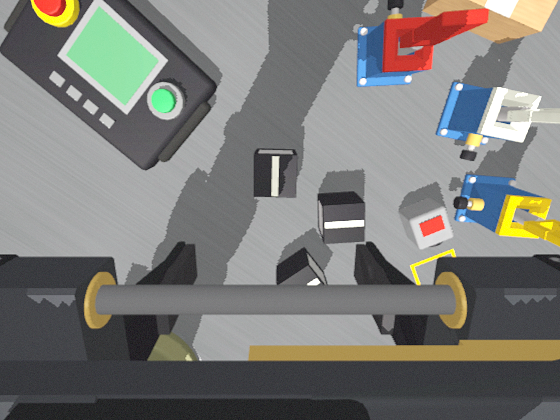

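```bash
python3 - <<'E'
from h import *
w=snap('wrist')
crop(w,'w20c.png',240,130,380,260,5)
E
```

```text
(no output)
```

View pics/w20c.png

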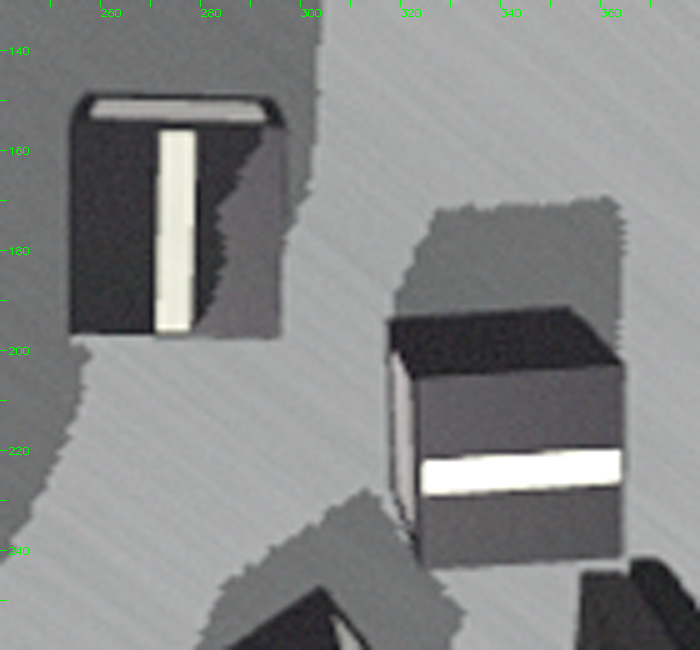

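```bash
python3 - <<'E'
from h import *
w=snap('wrist');s=ctrl.get_state();Rm=R.from_rotvec(s['tool_rot']).as_matrix()
def q(ps):
    P=np.array([pz(w,240+u/5-.5,130+v/5-.5,.062) for u,v in ps])
    L=[np.linalg.norm(P[i]-P[(i+1)%4]).round(4) for i in range(4)]
    f=((P[1]+P[2])-(P[0]+P[3]))/2;e=((P[1]+P[0])-(P[2]+P[3]))/2
    print(P.mean(0).round(4),L,np.degrees(np.arctan2(f[1],f[0])).round(1),np.degrees(np.arctan2(e[1],e[0])).round(1));return P
A=q([(70,127),(285,129),(281,338),(69,335)])
B=q([(417,378),(624,363),(622,557),(420,568)])
print('b in target tool frame mm',((B-A.mean(0))@Rm*1000).round(0).tolist())
m=A.mean(0);print(toolmove([m[0],m[1],.02]))
a=pz(w,240+175/5-.5,130+333/5-.5,.062);b=pz(w,240+177/5-.5,130+130/5-.5,.062);print('stripe',a,b,np.degrees(np.arctan2(*(b-a)[[1,0]])))
E
```

```text
[0.4349 0.0357 0.062 ] [np.float64(0.0523), np.float64(0.0527), np.float64(0.0536), np.float64(0.0524)] -52.8 37.2
[ 0.441  -0.0725  0.062 ] [np.float64(0.0525), np.float64(0.0533), np.float64(0.0532), np.float64(0.0524)] -48.3 41.5
b in target tool frame mm [[61.0, -0.0, -37.0], [114.0, -0.0, -33.0], [117.0, -0.0, -86.0], [64.0, 0.0, -90.0]]
[ -1.23182161 277.33635006  -0.31140942]
stripe [0.41465737 0.02041584 0.062     ] [0.45533723 0.05137545 0.062     ] 37.273128051126015
```

Request:
drive_tool --increments "-1.2 40 0 0.7 0; 0 50 0 0 0; 0 50 0 0 0; 0 50 0 0 0; 0 20 0 0 0; 0 0 0 0 0; 0 0 0 0 0"

```text
time: 40.83
position: [0.4363, 0.0361, 0.0887]
tool_rot: [-1.447, 0.719, -0.721]
ft_force: [-1.3, 0.1, 0.1]
grip_width: 0.998
```

```bash
python3 - <<'E'
from h import *
w=snap('wrist','w21.png');s=ctrl.get_state();print(s['time'],s['position'],toolmove([.4349,.0357,.02]),s['ft_force'])
E
```

```text
40.875 [0.43654478 0.03612074 0.08897526] [-0.72881599 68.97048582 -1.73499806] [ 0.51941595 -0.82924761 -0.842114  ]
```

View pics/w21.png

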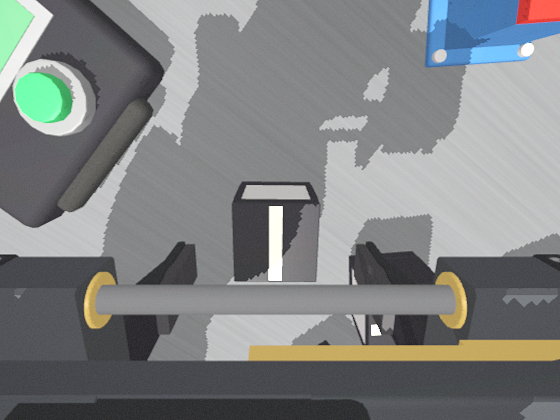

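Request:
drive_tool --increments "0 23 -1 0 0; 0 23 0 0 0; 0 23 0 0 0; 0 0 0 0 0; 0 0 0 0 255; 0 0 0 0 255; 0 0 0 0 255; 0 0 0 0 255; 0 0 0 0 255; 0 0 0 0 255; 0 0 0 0 255" --squeeze 25

```text
time: 42.25
position: [0.4349, 0.0353, 0.0189]
tool_rot: [-1.448, 0.72, -0.721]
ft_force: [-1.5, -0.4, 5.5]
grip_width: 0.618
```

```bash
python3 - <<'E'
from h import *
w=snap('wrist','w22.png');s=ctrl.get_state();print(s['time'],s['position'],s['grip_width']*87,s['ft_force'])
E
```

```text
42.3 [0.4348488  0.0353143  0.01892073] 54.04061561596946 [-0.95192954 -0.10135819  5.38741769]
```

View pics/w22.png

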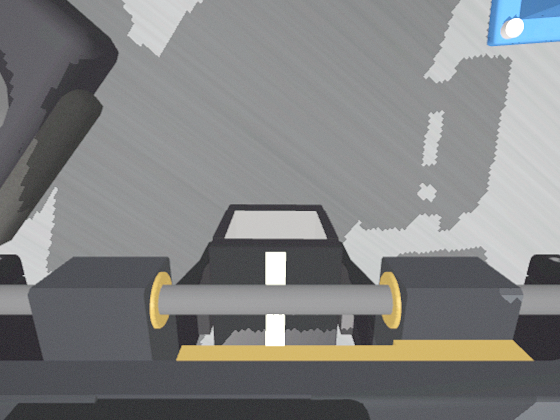

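Request:
drive_tool --increments "0 -20 0 0 255; 0 -40 0 0 255; 0 -50 0 0 255; 0 -20 0 -8 255; 0 -20 0 -8.5 255; 0 -20 0 -8.5 255; 20.1 -2 -43.8 0 255; 20.1 -2 -43.8 0 255; 20.1 -2 -43.8 0 255; 20.1 -2 -43.8 0 255; 20.1 0 -43.8 0 255; 20.1 0 -43.8 0 255; 20.1 0 -43.8 0 255; 20.1 0 -43.8 0 255; 0 0 0 0 255; 0 0 0 0 255"

```text
time: 44.3
position: [0.4122, -0.3486, 0.1954]
tool_rot: [-1.536, 0.384, -0.38]
ft_force: [0.1, 0.3, -2.1]
grip_width: 0.618
```

```bash
python3 - <<'E'
from h import *
w=snap('wrist','w23.png');s=ctrl.get_state();print(s['time'],s['position'],s['grip_width']*87,s['ft_force'],np.degrees(np.arctan2(*R.from_rotvec(s['tool_rot']).as_matrix()[[1,0],0])))
E
```

```text
44.35 [ 0.41266173 -0.34798412  0.19561002] 53.628148074423244 [ 0.08222917  0.61816631 -1.86115481] -27.838187365512606
```

View pics/w23.png

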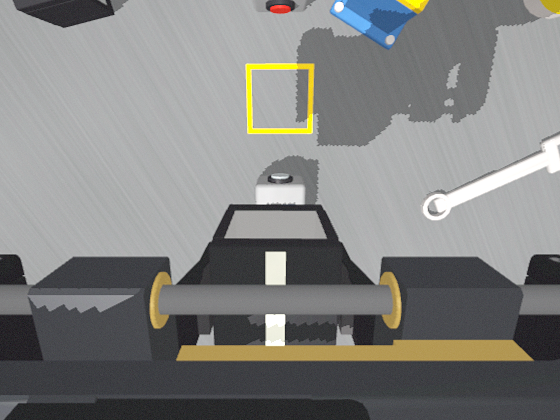

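```bash
python3 - <<'E'
from h import *
w=snap('wrist')
crop(w,'w23c.png',235,50,330,145,7)
E
```

```text
(no output)
```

View pics/w23c.png

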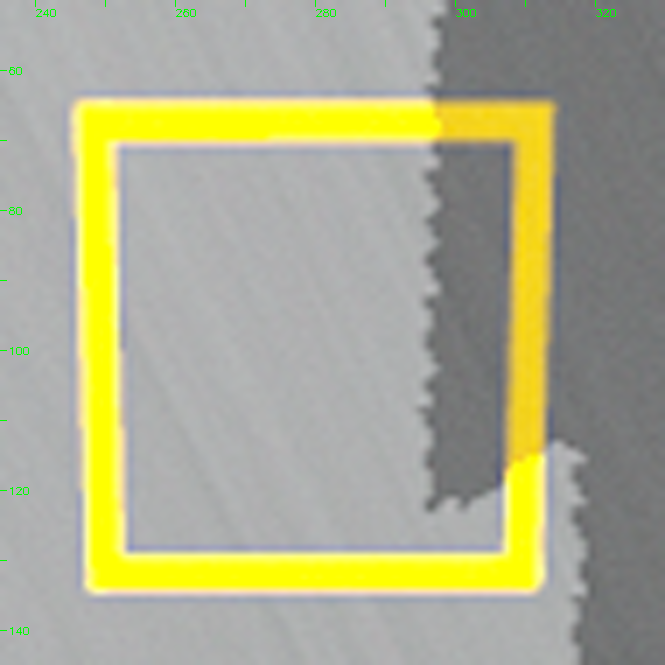

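```bash
python3 - <<'E'
from h import *
w=snap('wrist')
def q(ps):
    P=np.array([pz(w,235+u/7-.5,50+v/7-.5,0) for u,v in ps])
    L=[np.linalg.norm(P[i]-P[(i+1)%4]).round(4) for i in range(4)]
    f=((P[1]+P[2])-(P[0]+P[3]))/2;e=((P[1]+P[0])-(P[2]+P[3]))/2
    print(P.mean(0).round(4),L,np.degrees(np.arctan2(f[1],f[0])).round(1),np.degrees(np.arctan2(e[1],e[0])).round(1));return P.mean(0)
a=q([(116,143),(515,143),(503,552),(124,552)])
b=q([(72,99),(554,102),(544,594),(86,591)])
c=(a+b)/2;print(toolmove([*c[:2],.12]))
print(proj(w,[*c[:2],0]))
E
```

```text
[ 0.458  -0.2706  0.    ] [np.float64(0.0581), np.float64(0.058), np.float64(0.058), np.float64(0.058)] -27.8 62.1
[ 0.4578 -0.2707  0.    ] [np.float64(0.0699), np.float64(0.0698), np.float64(0.0704), np.float64(0.0698)] -28.2 62.6
[ 3.73254336 76.22513566 89.25590053]
[279.39303812  99.94766278]
```

Request:
drive_tool --increments "1.7 0 44.5 0 255; 2 0 44.5 0 255; 0 0 0 0 255; 0 40 0 0 255; 0 40 0 0 255; 0 40 0 0 255; 0 20 0 0 255; 0 0 0 0 255; 0 0 0 0 255"

```text
time: 45.58
position: [0.4582, -0.2731, 0.0577]
tool_rot: [-1.537, 0.38, -0.383]
ft_force: [0.6, -0.3, -1.3]
grip_width: 0.62
```

```bash
python3 - <<'E'
from h import *
s=ctrl.get_state();print(s['time'],s['position'],toolmove([.4579,-.2707,.019]),s['ft_force'],np.degrees(np.arctan2(*R.from_rotvec(s['tool_rot']).as_matrix()[[1,0],0])))
w=snap('wrist','w24.png');s_=snap('scene');crop(s_,'s24.png',120,160,280,280,5)
E
```

```text
45.575 [ 0.45820895 -0.27309239  0.05768284] [-1.46326501 38.6808472   1.95752693] [ 0.57316957 -0.25756353 -1.34785849] -27.908133006244107
```

View pics/s24.png

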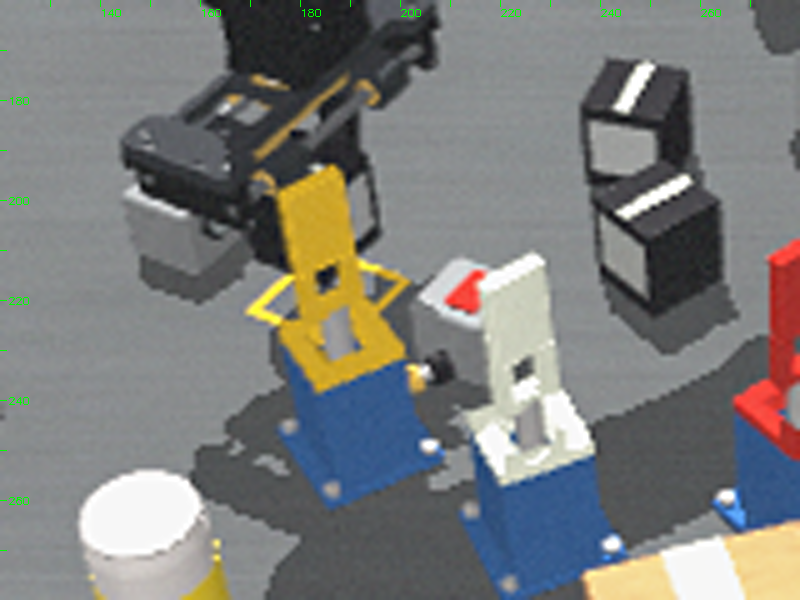

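View pics/w24.png

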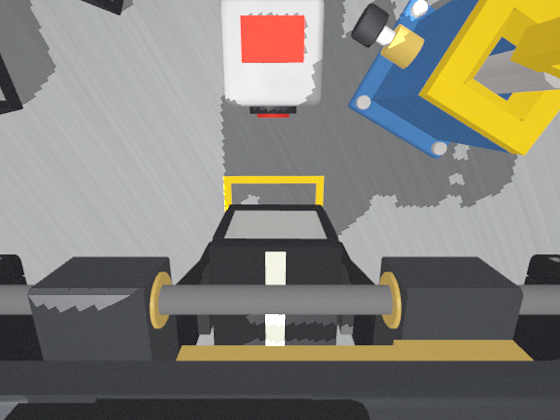

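Request:
drive_tool --increments "-1.4 15 2 0 255; 0 12 0 0 255; 0 6 0 0 255; 0 3 0 0 255; 0 0 0 0 255; 0 0 0 0 255"

```text
time: 46.42
position: [0.4575, -0.2705, 0.0209]
tool_rot: [-1.537, 0.382, -0.383]
ft_force: [0.2, 0.0, -2.2]
grip_width: 0.616
```

```bash
python3 - <<'E'
from h import *
s=ctrl.get_state();print(s['time'],s['position'],toolmove([.4579,-.2707,.019]),s['ft_force'])
w=snap('wrist');crop(w,'w25.png',200,80,350,260,5)
E
```

```text
46.425 [ 0.4574701  -0.27054562  0.02085498] [0.45087987 1.85529058 0.06474114] [ 0.15633484  0.02188071 -2.23169999]
```

View pics/w25.png

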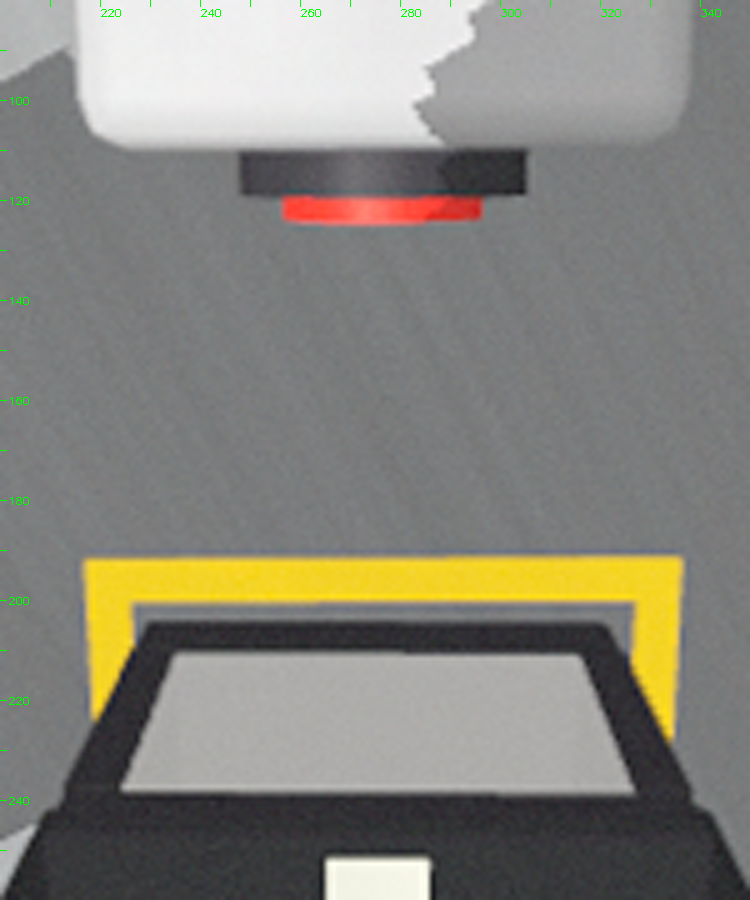

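Request:
drive_tool --increments "0.5 1 0 0 255; 0 1 0 0 255; 0 0 0 0 255; 0 0 0 0 255"

```text
time: 46.98
position: [0.4579, -0.2706, 0.019]
tool_rot: [-1.537, 0.382, -0.382]
ft_force: [-0.6, 0.8, 3.1]
grip_width: 0.62
```

Touching down. Release slowly, lift.

Request:
drive_tool --increments "0 0 0 0 90; 0 0 0 0 60; 0 0 0 0 20; 0 0 0 0 0; 0 0 0 0 0; 0 0 0 0 0; 0 -30 0 0 0; 0 -50 0 0 0; 0 -50 0 0 0; 0 -50 0 0 0; 0 -30 0 0 0; 0 0 0 0 0; 0 0 0 0 0"

```text
time: 48.6
position: [0.4571, -0.2702, 0.2276]
tool_rot: [-1.536, 0.383, -0.381]
ft_force: [-0.2, -0.4, -0.5]
grip_width: 1.0
```

```bash
python3 - <<'E'
from h import *
s=ctrl.get_state();print(s['time'],s['position'],s['grip_width'])
w=snap('wrist','w26.png');crop(w,'w26c.png',215,60,340,260,4)
E
```

```text
48.6 [ 0.4570683  -0.27020592  0.22756319] 1.0002670985310989
```

View pics/w26c.png

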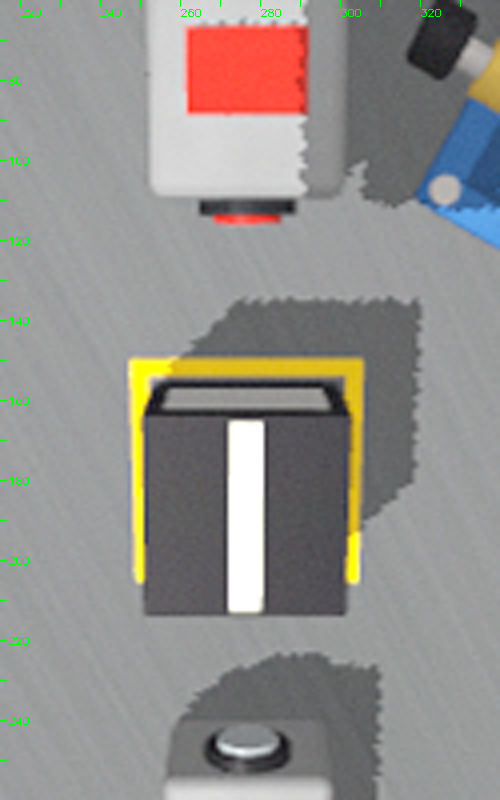

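Request:
drive_tool --increments "0 -30 0 0 100; -31.4 0 49 0 200; -31.4 0 49 0 255; -31.4 0 49 0 255; -31.4 0 49 0 255; -31.4 0 49 0 255; -31.4 0 49 0 255; -31.4 0 49 0 255; -31.4 0 49 0 255; 0 0 0 0 255; 0 0 0 0 255"

```text
time: 50.02
position: [0.4188, 0.1926, 0.2572]
tool_rot: [-1.539, 0.383, -0.381]
ft_force: [-0.1, -0.0, -0.5]
grip_width: 0.007
```

```bash
python3 - <<'E'
from h import *
s=ctrl.get_state();print(s['time'],s['position'],s['grip_width'])
w=snap('wrist','w27.png');crop(w,'w27c.png',220,120,330,230,5)
E
```

```text
50.025 [0.41884142 0.19258188 0.25716195] 0.00701087824970283
```

View pics/w27.png

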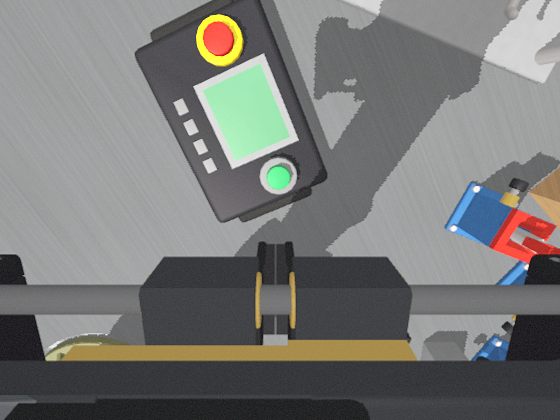

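View pics/w27c.png

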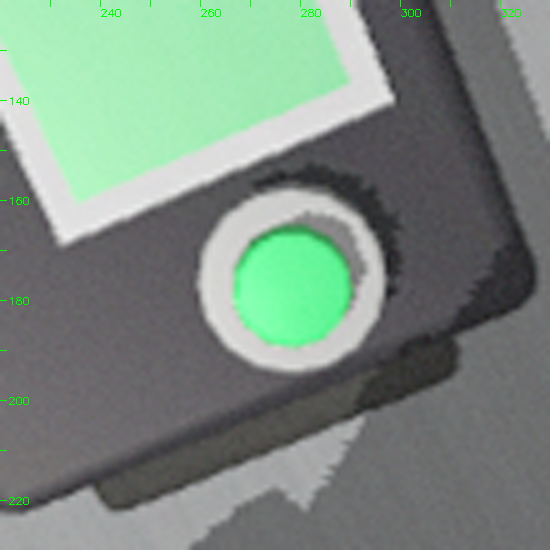

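```bash
python3 - <<'E'
from h import *
w=snap('wrist');p=pz(w,277.9,176.7,.058);print(p,toolmove([p[0],p[1],.062]))
t=snap('top');crop(t,'t28.png',260,150,430,310,4);s_=snap('scene');crop(s_,'s28.png',130,150,330,310,4)
E
```

```text
[0.42441824 0.19649637 0.058     ] [  2.3435142  195.84847487   6.74871481]
```

View pics/t28.png

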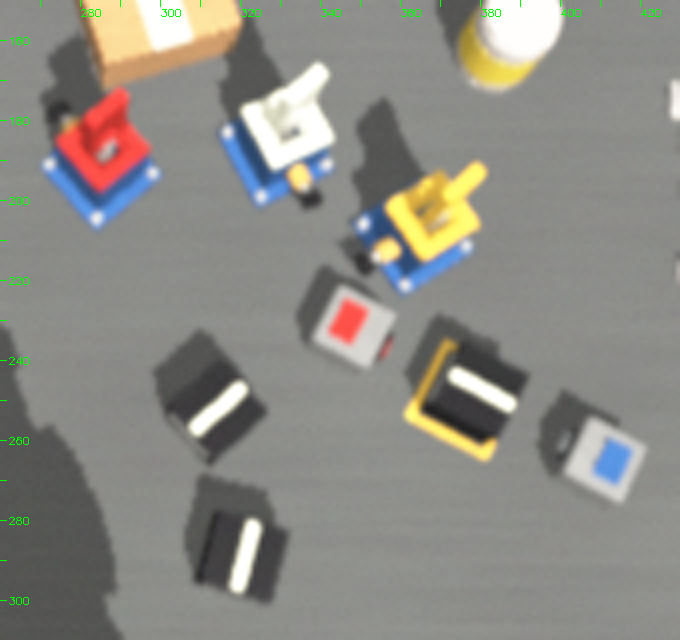

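View pics/s28.png

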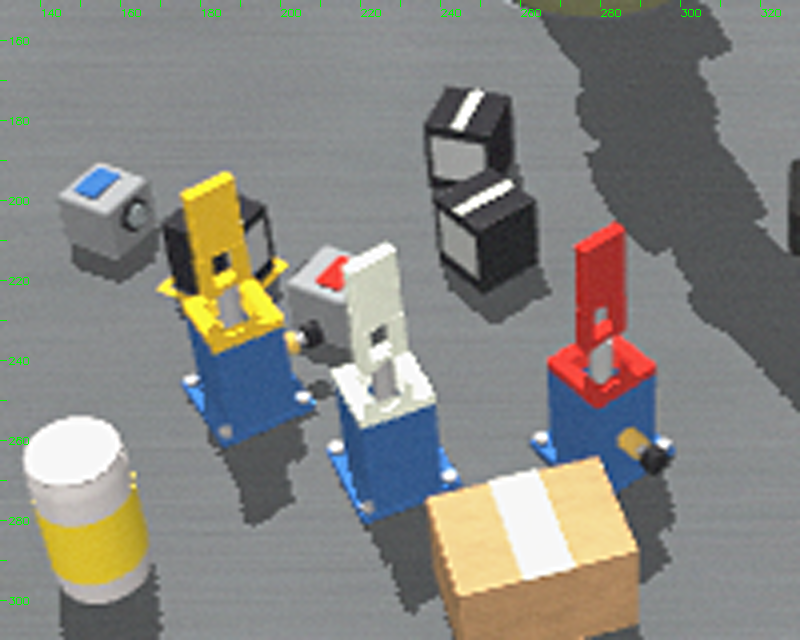

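```bash
python3 - <<'E'
from h import *
t=snap('top')
e=proj(t,[.458,-.2707,.062]);print('expected',e, 'sq centre',proj(t,[.458,-.2707,0]))
g=cv2.cvtColor(t['img'],cv2.COLOR_RGB2GRAY)
hsv=cv2.cvtColor(t['img'],cv2.COLOR_RGB2HSV)
m=((hsv[...,1]<60)&(hsv[...,2]>170)).astype(np.uint8);m[:238]=0;m[258:]=0;m[:,:368]=0;m[:,392:]=0
pts=np.argwhere(m)[:,::-1].astype(np.float32);print(len(pts),cv2.minAreaRect(pts),pts.mean(0))
wt=g.astype(float)
P=[pz(t,*q,.062) for q in pts];P=np.array(P)[:,:2];c=P.mean(0);u,S,vt=np.linalg.svd(P-c);print(c,np.degrees(np.arctan2(vt[0,1],vt[0,0])))
crop(t,'t29.png',350,220,420,280,10)
E
```

```text
expected [380.4831669  245.58235271] sq centre [376.02217175 248.07073186]
79 ((380.28662109375, 246.97450256347656), (18.355998992919922, 4.309669494628906), 28.610458374023438) [380.20255 246.96202]
[ 0.45387872 -0.26971083] -118.23366453668774
```

View pics/t29.png

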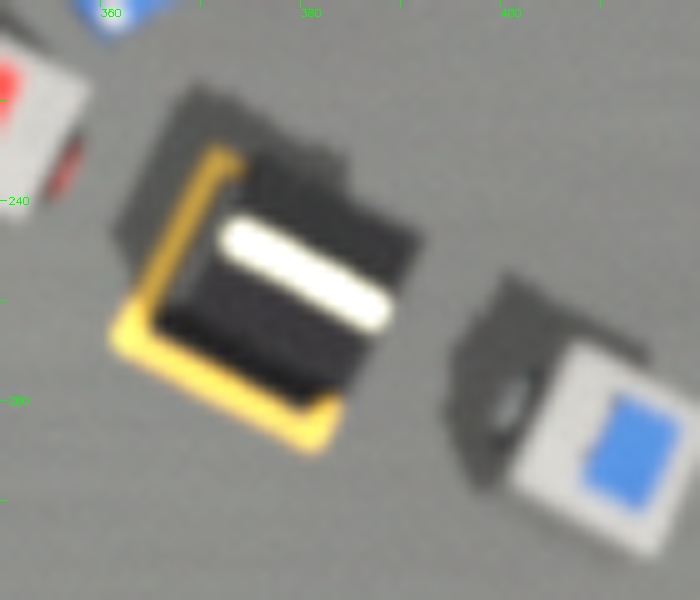

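Request:
drive_tool --increments "2.3 40 6.7 0 255; 0 50 0 0 255; 0 50 0 0 255; 0 40 0 0 255; 0 0 0 0 255; 0 0 0 0 255"

```text
time: 51.02
position: [0.4256, 0.1986, 0.0802]
tool_rot: [-1.535, 0.381, -0.384]
ft_force: [-0.5, -0.1, -0.5]
grip_width: 0.005
```

```bash
python3 - <<'E'
from h import *
s=ctrl.get_state();print(s['time'],s['position'],s['ft_force'],toolmove([.4244,.1965,.058]))
w=snap('wrist','w30.png')
E
```

```text
51.025 [0.42562619 0.19857877 0.0802199 ] [-0.49891331 -0.06672544 -0.50484839] [-0.13813152 22.21464291 -2.45750078]
```

View pics/w30.png

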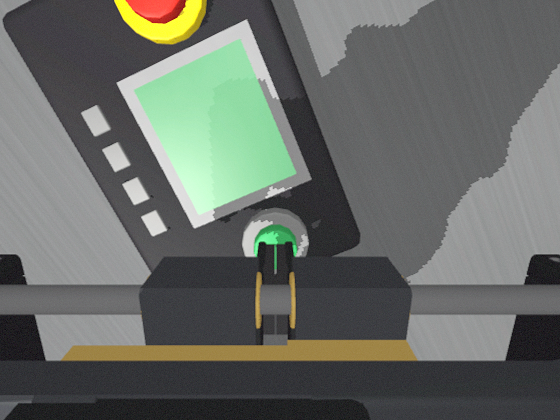

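Request:
drive_tool --increments "0 10 -2 0 255; 0 8 0 0 255; 0 3 0 0 255; 0 3 0 0 255; 0 2 0 0 255; 0 2 0 0 255; 0 0 0 0 255; 0 0 0 0 255"

```text
time: 52.08
position: [0.4232, 0.1964, 0.0522]
tool_rot: [-1.537, 0.383, -0.381]
ft_force: [-6.4, -4.6, 16.6]
grip_width: 0.006
```

```bash
python3 - <<'E'
from h import *
w=snap('wrist');crop(w,'w31.png',220,180,330,270,6);print(ctrl.get_state()['ft_force'],ctrl.get_state()['position'])
E
```

```text
[-7.04335708 -3.80462675 17.06301281] [0.42320756 0.19635443 0.05220885]
```

View pics/w31.png

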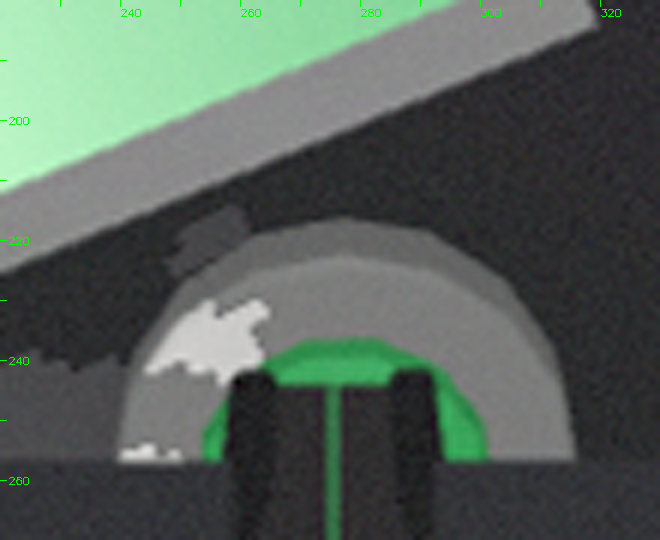

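Request:
drive_tool --increments "0 -5 0 0 255; 0 -20 0 0 255; 0 -40 0 0 255; 0 -50 0 0 255; 0 -40 0 0 255; 0 -30 0 0 255; 0 0 0 0 255; 0 0 0 0 255"

```text
time: 53.12
position: [0.4232, 0.1964, 0.2346]
tool_rot: [-1.537, 0.382, -0.382]
ft_force: [-0.0, 0.6, -0.7]
grip_width: 0.005
```

```bash
python3 - <<'E'
from h import *
s=ctrl.get_state();print(s['time'],s['position'],s['ft_force'])
t=snap('top','t32.png');crop(t,'t32c.png',350,220,420,280,10)
hsv=cv2.cvtColor(t['img'],cv2.COLOR_RGB2HSV)
m=((hsv[...,1]<60)&(hsv[...,2]>170)).astype(np.uint8);m[:238]=0;m[258:]=0;m[:,:368]=0;m[:,392:]=0
pts=np.argwhere(m)[:,::-1].astype(np.float32);print(len(pts),cv2.minAreaRect(pts))
s_=snap('scene','s32.png')
E
```

```text
53.125 [0.42316345 0.19643633 0.23456703] [-0.00081261  0.64463248 -0.66494694]
79 ((380.28662109375, 246.97450256347656), (18.355998992919922, 4.309669494628906), 28.610458374023438)
```

View pics/t32.png

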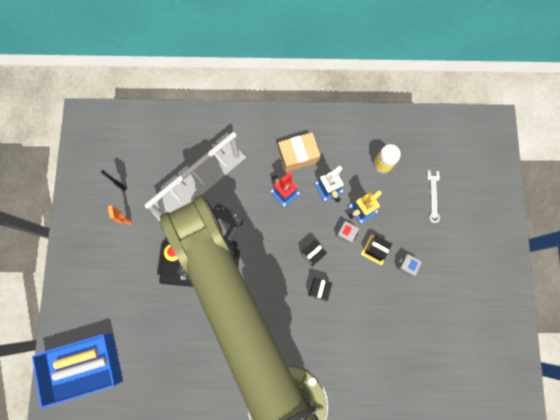

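View pics/s32.png

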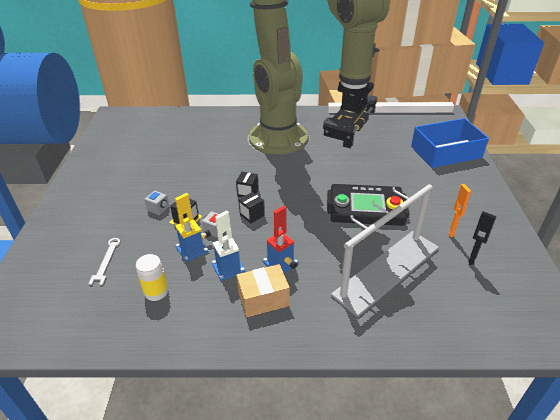

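```bash
python3 -c "
from bench import workorder
print(workorder.close_job())"
```

```text
the job is handed in; nothing more can be done
None
```

I finished the job and handed it in at about 53 s, with nothing left undone that I could see; no verdict was given.

- **Rods:** The white, red and yellow rods are off their pegs and home in the holders of their own colour. Each stopped hard at the expected height: pushing 2 mm further only raised the force to 15–18 N. In the scene camera each rod's top sits where a 191 mm top should be.
- **Window cell:** I took the one farthest to the left and set it in the yellow square. At touch-down it was about 0.5 mm from the measured centre, with its stripe within about 1° of the light path. It had not moved in the pictures before and after the button press, so I never saw the knock the task warned of.
- **Green button:** I pressed it once, last, with the fingertips at 52 mm height and about 17 N, enough for full travel. I did not touch the red button, and the carton, spray can and spanner look unmoved.

One disagreement: the top camera reads points low on the table about 4 mm shorter in x than the wrist camera. I used the wrist camera, and the rods fitting their bores without side force bore it out. I could not read the plunger or button travel directly.

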